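# Clamp the whetstone with the fold-out crank

### The job

The whetstone lies loose in its holder on the porch shelf. Unfold the holder's folded crank handle until it stands fully upright, then turn the crank clockwise (seen from above) by that handle until the jaw holds the stone snug against the end block: firm enough that it cannot shift, but stop at the first clear rise in resistance, for a stone screwed up hard will crack. Let go and leave the handle standing; do not push the jaw or stone by hand, and leave the other things alone.

Things in the scene. Friction and masses are not known exactly. Their poses are not given: they have to be found in the camera images.
- crank_axis (a point): Point on the vertical axis of the crank of the whetstone holder, 78 mm above the shelf, level with the folded handle's centre line. The holder is a fixed steel plate 90 x 325 mm, 12 mm thick. Its +y runs along the plate from the crank post (44 mm across, 48 mm high) over the stone bed to the end block; z up. All on the stone bed is lower than 45 mm.
- crank: Crank arm, a flat steel bar 14 mm wide, upper face 64 mm above the shelf, on top of the post. Origin on its axis, 48 mm above the shelf; the arm points along its -y. Turning it clockwise from above drives the jaw to the end block, 15 mm per radian; 0.7 to 2.4 radians are needed. It stays where it is left.
- pivot (a point): Hinge pin of the folding handle at the outer end of the crank arm, 60 mm from the crank axis and 78 mm above the shelf, between two cheeks 20 mm apart outside. The arm's upper face lies 14 mm below this pin.
- grip (a point): Centre of the round wooden handle sleeve, 20 mm in diameter, 50 mm long, spinning freely on its own pin; it spans 12 to 62 mm from the hinge pin. Folded, it lies level over the crank arm, pointing from the hinge pin back to the crank axis, 4 mm of air below it; unfolded it stands straight up over the hinge pin. Its y axis points along the handle away from the hinge pin.
- handle (a joint): Fold angle of the handle in rad: 0 folded flat, 1.57 standing upright at its stop. It is stiff (about 1.5 N at the handle's outer end) and stays at any angle. The handle swings up in the vertical plane through the crank arm.
- jaw: Sprung steel jaw plate, 52 mm wide, 29 mm high, moved by the crank along the holder's +y. Origin: lower edge of its pressing face. Free turning takes about 7 N at the handle (less while paused); once the stone is tight that force climbs 1 N per 4 N of clamping, which rises about 15 N per mm of jaw feed. Snug is 3 to 6 N above free turning; 10 N above it cracks the stone.
- stone: Whetstone, a plain grey-white block 60 mm wide (x), 25 mm thick and about 150 mm long (y; worn, so a few mm more or less), about 0.5 kg, lying loose on the holder's bed between jaw and end block with a gap at both ends, maybe a little askew. Origin at the centre of its underside.
- heel: End block of the holder, a fixed steel bar 70 mm wide, 18 mm thick, 24 mm high, locked at one of several places on the plate. Origin at the lower edge of the face towards the stone.
- plates: Two nested white enamel pie plates, 194 mm across and 34 mm high together; leave alone. Origin at the centre of the underside.
- keeper: Brown ceramic garlic keeper with lid, 104 mm across, 110 mm high; leave alone. Origin at the centre of the underside.
- tongs: Steel tongs with blue silicone tips, 210 mm long, 12 mm high, lying flat; leave alone. Origin near the middle.
- paddle: Short bamboo paddle, 225 mm long, 75 mm wide, 9 mm thick, lying flat; leave alone. Origin where the handle meets the blade, underside.
There are look-alikes about, which are no part of the job. Leave any black or purple look-alike of the stone alone.

How it is judged:
By the outcome, as a careful person would: the job done as asked, in the order asked, and still so for the second after the job is handed in, with the robot touching nothing.
It also fails if it takes over 64 s, if anything falls off the work surface, if the arm or the gripper's body presses on something with over 40 N, if the wrist force passes 120 N, or if a joint passes its speed limit or range.

### The arm

A 6-joint arm with a two-finger parallel gripper is mounted at the origin on the work surface. World frame = base frame: x ahead of the robot, y to its left, z up, the work surface at z = 0. Lengths are in m, angles in rad, forces in N, time in s.
With the tool pointing down it reaches from about 0.25 to 0.775 m from the base axis. Payload 4 kg.
Tool frame: the origin (TCP) lies on the centre line of the jaws, within the pads' length; the fingertips stand 8 mm ahead of it and the grasp point (between the pads) lies 11 mm behind it; z points along the fingers, y is the direction in which the jaws open and shut (so a half turn about z gives the same grasp; the last joint's range is limited). The gripper opens to 94 mm and grips with 3 to 60 N. Pads are 16 mm wide; open, the fingers measure 119 mm over their backs; the gripper's body (75 mm by 177 mm) begins 78 mm behind the grasp point.
Start: joints at [1.016, 0.087, 1.371, -0, 1.684, -0.103], TCP at [0.24, 0.495, 0.189] pointing down, gripper open.
Joint ranges: [-3.1, 3.1], [-0.76, 2.03], [0.27, 2.55], [-1.08, 4.22], [0.17, 2.65], [-2.57, 2.57]. Speed limits (rad/s): [2.79, 2.79, 3.14, 3.14, 3.14, 3.14].

### API

Orientations are given as [roll, pitch, yaw] about the fixed x, y, z axes, in that order (R = Rz(yaw) Ry(pitch) Rx(roll)).
In Python, from bench import * gives the robot as it stands.
- The arm moves only by the tool step_arm, never from a script. Its argument "steps" is a list of rows, each an object of numbers: "jaw": the opening, from 0 (shut) to 1 (fully open); "tx", "ty", "tz": the shift along the tool's x, y, z in m; "ax", "ay", "az": the turn, a rotation vector about the tool's x, y, z in rad. In form: [{"jaw": .., "tx": .., "ty": .., "tz": .., "ax": .., "ay": .., "az": ..}, ...]. A call has 1 to 8 rows; each row is the pose to reach, as a shift and turn from the pose measured when the call began, along the tool's axes at that moment; what a row does not reach only later rows make up. A row lasts 1/10 s, in which the tool goes at most 50 mm and 8.59 degrees, less where a joint would pass 70% of its speed; a pose out of reach is approached as far as the arm can. A call with a gripper value outside its range is refused whole. The fingers move at their own pace and stop on an object; the grip force is fixed at half the most. Time passes only in rows, so rows that repeat a pose let the fingers close. It gives the time, the measured TCP pose, the force and the opening at its end, in the units of the state.
- get_obs(): the state, without advancing time (a new reading comes with each control period).
- snapshot(name): name is "scene" or "side" or "wrist"; returns (picture, depth): 384x512x3 uint8, red, green, blue; 384x512 float32, m along the optical axis (not along the pixel's ray), 0 where there is no reading.
- camera_model(name): a dict with "intrinsics" (3x3 intrinsics, pixels), "origin" and "orientation" of the camera in the world. Camera axes: x right, y down, z forward; pixel columns grow to the right and rows downward; lengths in m; the calibration is good to about 2 mm. The wrist camera is an equidistant fisheye: a pixel r from the principal point sees the ray r / f radians off the axis. A picture is of the moment at which its call begins: read the wrist's pose just before it. camera_model takes no time and is no camera call; for the wrist camera it gives the pose at the moment of the call.
- close_job(): hands the job in, once; it reports no verdict.
Trained networks look in the newest picture that a camera, given by its name, has taken for a name from the list of things; names that differ only in an ending like _2 or _b are one class to them, and where a whole thing is asked for, a point or a joint stands for the part that bears it (a point fixed in the world has none). Each returns a list of dicts, best first, with "confidence" (0 to 1); they miss things now and then, are a little off and sometimes report something else, mostly with a low value. They report only what shows in the picture. A call takes as long as a camera call. They do not tell look-alikes from the thing itself.
- silhouettes(camera, query): "pixels" (384x512 bool, what is visible of it) and "rect" ([left, top, right, bottom] in pixels, round what is visible of it).
The state is a dict: "time": time; "joint_positions": joint angles; "qvel": joint speeds; "joint_torque": joint torques, N m; "tool_pos": TCP position; "ee_rot": TCP orientation; "wrist_force": force on the tool from outside, world axes, zero at the start; "wrist_torque": the same for the moment, N m; "width": finger opening in m.
Only numpy, scipy, OpenCV 4.12 (cv2) and the standard library are available. Lean on these libraries where they do the work, as an engineer would, in place of code of your own. Each camera call takes 0.05 s, during which the arm holds its last target. There are 200 camera calls.

## Working session

There is one attempt and no reset: what is moved stays moved. The work goes in short steps, Python scripts to look and compute and a tool call to move; the robot and the scene stay as the last step left them, time stands still between calls to the robot, and variables do not carry over. Pictures are saved under pics/ and viewed, about 8 in all and at most 12, crops included, and the job is handed in when it is done.

Besides the shell and the picture viewer there is one more tool, called after "Emit:" by a JSON object that holds its "method" and its "body". step_arm: Moves the arm, as the interface text tells. Its arguments: {"type":"object","properties":{"steps":{"type":"array"}},"required":["steps"]}

```bash
mkdir -p pics; ls
cat > h.py <<'E'
from bench import *
import numpy as np, cv2
from scipy.spatial.transform import Rotation as R
def cam(n):
    m=camera_model(n);K=np.array(m["intrinsics"]);o=np.array(m["origin"]);q=np.array(m["orientation"])
    return K,o,q
def rot(q):
    q=np.array(q)
    return q if q.shape==(3,3) else (R.from_euler('xyz',q).as_matrix() if q.size==3 else R.from_quat(q).as_matrix())
def cloud(n,d):
    K,o,q=cam(n);Rm=rot(q);v,u=np.mgrid[:384,:512]
    P=np.stack([(u-K[0,2])/K[0,0]*d,(v-K[1,2])/K[1,1]*d,d],-1)
    return P@Rm.T+o
E
python3 - <<'E'
from h import *
print(get_obs())
for n in("scene","side"):
    print(camera_model(n))
    p,d=snapshot(n);cv2.imwrite(f"pics/{n}0.png",p[:,:,::-1]);np.save(n+"0.npy",d)
    P=cloud(n,d)
    for q in("crank","grip","jaw","stone","heel"):
        for r in silhouettes(n,q)[:3]:
            m=r["pixels"]&(d>0);c=P[m]
            print(n,q,round(r["confidence"],2),np.round(r["rect"]),np.round(np.median(c,0),3) if len(c) else None,m.sum())
a=cv2.imread("pics/scene0.png");b=cv2.imread("pics/side0.png")
cv2.imwrite("pics/both.png",cv2.resize(np.vstack([a,b]),None,fx=.78,fy=.78))
E
```

```text
pics
{'time': 0.0, 'joint_positions': array([ 1.01594638e+00,  8.79274827e-02,  1.37223528e+00, -4.26769908e-05,
        1.68354591e+00, -1.03077382e-01]), 'qvel': array([ 3.49786411e-03, -5.48020795e-04, -9.87606971e-04, -1.57966253e-03,
       -8.85403071e-05, -1.93253104e-03]), 'joint_torque': array([ 1.04668710e-03, -3.40182316e+01, -3.02426147e+01,  7.17587024e-02,
        3.30351549e-02, -1.62221913e-04]), 'tool_pos': array([0.23981669, 0.49433544, 0.18782885]), 'ee_rot': array([-3.13948350e+00, -1.75537056e-04,  2.68981515e+00]), 'wrist_force': array([-6.89510520e-01,  8.15240533e-01,  9.88862951e-05]), 'wrist_torque': array([ 0.02652076, -0.02264163, -0.04914924]), 'width': 0.09435240874141586}
{'intrinsics': array([[392.40348258,   0.        , 255.48926997],
       [  0.        , 392.40348258, 184.79734094],
       [  0.        ,   0.        ,   1.        ]]), 'origin': array([0.90647017, 0.66109199, 1.21385752]), 'orientation': array([-2.57901254, -0.00732964,  2.64611748])}
scene crank 0.63 [252. 144. 264. 164.] [ 0.486 -0.074  0.081] 115
scene grip 0.48 [246. 142. 320. 22
[... 499 characters left out ...]
499634 , 186.76630404],
       [  0.        ,   0.        ,   1.        ]]), 'origin': array([ 0.02106119, -0.48824085,  0.9476601 ]), 'orientation': array([-2.43700883, -0.01710679, -0.78193439])}
side crank 0.91 [264. 219. 287. 249.] [ 0.474 -0.093  0.079] 339
side grip 0.64 [116. 121. 169. 171.] [0.481 0.456 0.009] 767
side grip 0.44 [266. 220. 281. 237.] [ 0.476 -0.09   0.085] 144
side jaw 0.6 [238. 210. 255. 231.] [ 0.469 -0.002  0.037] 183
side stone 0.84 [179. 129. 230. 155.] [0.591 0.305 0.024] 908
side stone 0.72 [267. 220. 285. 240.] [ 0.476 -0.094  0.084] 204
side stone 0.65 [ 97. 175. 147. 223.] [0.29  0.292 0.025] 1134
side heel 0.74 [182. 179. 205. 199.] [0.439 0.181 0.035] 176
```

View pics/both.png

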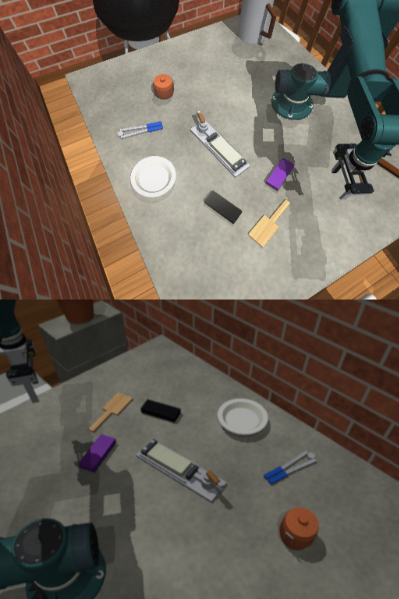

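Run:
```python
import cv2
a=cv2.imread("pics/scene0.png")[125:235,225:335];b=cv2.imread("pics/side0.png")[160:270,170:310]
cv2.imwrite("pics/crop.png",cv2.hconcat([cv2.resize(a,(440,440)),cv2.resize(b,(560,440))])[:, :] if 0 else cv2.resize(cv2.hconcat([cv2.resize(a,(440,440)),cv2.resize(b,(560,440))]),(800,352)))
```

```text
(no output)
```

View pics/crop.png

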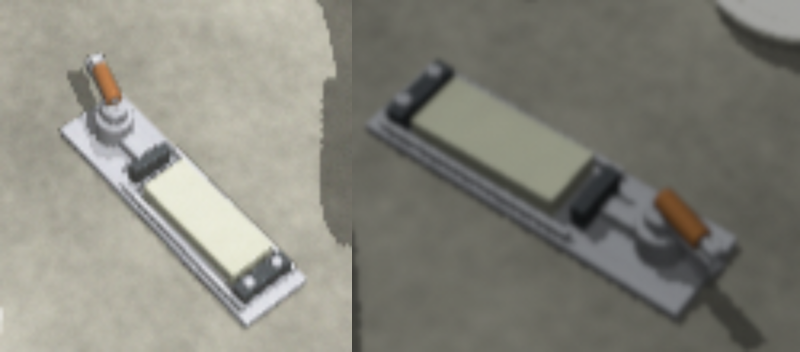

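The pictures show the grey-white stone in the holder (scene crop near (200,225)), with the orange handle folded from the hinge at scene px (249,143) back over the post at (253,155). The black and purple blocks are decoys. Next I'll measure the handle line and the plate axis.

Run:
```python
from h import *
for n,box in(("scene",(135,170,235,275)),("side",(210,245,255,300))):
    d=np.load(n+"0.npy");im=cv2.imread(f"pics/{n}0.png");hsv=cv2.cvtColor(im,cv2.COLOR_BGR2HSV)
    P=cloud(n,d)
    m=np.zeros(d.shape,bool);m[box[0]:box[1],box[2]:box[3]]=1
    o=m&(hsv[...,0]<20)&(hsv[...,1]>110)&(d>0)&(P[...,2]>.07)
    # intersect pixel rays with z=.078 plane (sleeve centre)
    K,og,q=cam(n);Rm=rot(q)
    v,u=np.nonzero(o);ray=np.stack([(u-K[0,2])/K[0,0],(v-K[1,2])/K[1,1],np.ones(len(u))],-1)@Rm.T
    X=og+ray*((.080-og[2])/ray[:,2])[:,None]
    c=X[:,:2].mean(0);w=np.linalg.svd(X[:,:2]-c)[2][0];s=(X[:,:2]-c)@w
    print(n,"orange n",o.sum(),"c",c.round(4),"dir",w.round(3),"ext",s.min().round(3),s.max().round(3),"zmax",np.percentile(P[o][:,2],[5,50,95]).round(4), "cloud c",P[o].mean(0).round(4))
    # plate: points z 8..16mm
    pl=(np.abs(P[...,2]-.012)<.004)&(np.abs(P[...,0]-.46)<.12)&(np.abs(P[...,1]-.06)<.22)
    nl,lab,st,ce=cv2.connectedComponentsWithStats(cv2.morphologyEx(((P[...,2]>.008)&(d>0)&(np.abs(P[...,0]-.46)<.12)&(np.abs(P[...,1]-.06)<.22)).astype(np.uint8),cv2.MORPH_OPEN,np.ones((2,2))))
    k=1+np.argmax(st[1:,4]);pts=P[(lab==k)&pl][:,:2].astype(np.float32)
    print(" plate rect",cv2.minAreaRect(pts*1000), cv2.boxPoints(cv2.minAreaRect(pts*1000)).round(0).tolist())
    # post ring: z 40..70
    for nm in("stone","jaw","heel"):
        pass
    H=(lab==k)
    for zl,zh in((.044,.056),(.058,.07),(.033,.040)):
        t=P[H&(P[...,2]>zl)&(P[...,2]<zh)];print(" z",zl,zh,len(t),t.mean(0).round(4),t.min(0).round(3),t.max(0).round(3))
```

```text
scene orange n 53 c [ 0.4819 -0.0888] dir [0.157 0.988] ext -0.027 0.024 zmax [0.0794 0.088  0.0917] cloud c [ 0.4845 -0.0841  0.0871]
 plate rect ((463.15167236328125, 53.358421325683594), (92.18949890136719, 318.8400573730469), 10.412976264953613) [[389.0, 202.0], [447.0, -112.0], [537.0, -95.0], [480.0, 218.0]]
 z 0.044 0.056 68 [ 0.4812 -0.0301  0.0484] [ 0.42  -0.079  0.044] [0.508 0.185 0.056]
 z 0.058 0.07 41 [ 0.4857 -0.0636  0.0646] [ 0.471 -0.121  0.06 ] [ 0.499 -0.049  0.069]
 z 0.033 0.04 620 [0.4557 0.1005 0.0371] [ 0.408 -0.066  0.033] [0.507 0.197 0.04 ]
side orange n 133 c [ 0.4791 -0.0852] dir [-0.201 -0.98 ] ext -0.026 0.027 zmax [0.0792 0.0855 0.0893] cloud c [ 0.4765 -0.0875  0.0849]
 plate rect ((460.3809509277344, 49.42747497558594), (89.2841796875, 321.2382507324219), 10.871097564697266) [[386.0, 199.0], [447.0, -117.0], [535.0, -100.0], [474.0, 216.0]]
 z 0.044 0.056 73 [ 0.4696 -0.0664  0.0487] [ 0.461 -0.099  0.044] [ 0.478 -0.044  0.056]
 z 0.058 0.07 98 [ 0.4735 -0.0911  0.0627] [ 0.465 -0.131  0.058] [ 0.487 -0.049  0.068]
 z 0.033 0.04 1141 [0.4528 0.092  0.0367] [ 0.404 -0.084  0.033] [0.498 0.194 0.04 ]
```

```bash
cat >> h.py <<'E'
def rows(targets,jaw=None):
    """targets: list of (pos, Rmat); prints rows relative to current pose"""
    o=get_obs();p0=np.array(o["tool_pos"]);R0=rot(o["ee_rot"])
    for p,Rt in targets:
        t=R0.T@(np.array(p)-p0);a=R.from_matrix(R0.T@Rt).as_rotvec()
        print(*t.round(4),"|",*a.round(3))
h2=np.array([.18,.984,0]);h2/=np.linalg.norm(h2)
piv=np.array([.474,-.1235,.078]);axis=np.array([.4846,-.0644,.078])
def down(yaw): return R.from_euler('xyz',[np.pi,0,yaw]).as_matrix()
E
python3 - <<'E'
from h import *
yaw=np.arctan2(h2[1],h2[0]);print(yaw)
g=piv+.046*h2;g[2]=.17
rows([(g,down(yaw))])
E
```

```text
1.3898698660407751
-0.468 -0.4099 0.019 | 0.0 -0.0 1.3
```

Emit:
{"method": "step_arm", "body": {"steps": [{"jaw": 0.5,"tx": -0.468,"ty": -0.41,"tz": 0.019,"az": 1.3},{"jaw": 0.5,"tx": -0.468,"ty": -0.41,"tz": 0.019,"az": 1.3},{"jaw": 0.5,"tx": -0.468,"ty": -0.41,"tz": 0.019,"az": 1.3},{"jaw": 0.5,"tx": -0.468,"ty": -0.41,"tz": 0.019,"az": 1.3},{"jaw": 0.5,"tx": -0.468,"ty": -0.41,"tz": 0.019,"az": 1.3},{"jaw": 0.5,"tx": -0.468,"ty": -0.41,"tz": 0.019,"az": 1.3},{"jaw": 0.5,"tx": -0.468,"ty": -0.41,"tz": 0.019,"az": 1.3},{"jaw": 0.5,"tx": -0.468,"ty": -0.41,"tz": 0.019,"az": 1.3}]}}

```text
invalid input
```

Run:
```python
from h import *
yaw=1.39
g=piv+.046*h2;g[2]=.17
rows([(g,down(yaw))]);print(get_obs())
```

```text
-0.468 -0.4099 0.019 | 0.0 -0.0 1.3
{'time': 0.6, 'joint_positions': array([ 1.01588800e+00,  8.71764686e-02,  1.37068237e+00,  2.25843597e-05,
        1.68363598e+00, -1.03103518e-01]), 'qvel': array([ 3.94654002e-04, -1.93871958e-03,  9.72546018e-05, -3.55113205e-04,
        3.64277350e-05, -1.29068960e-03]), 'joint_torque': array([-6.72970291e-04, -3.39782274e+01, -3.02416849e+01,  7.17044855e-02,
        2.37365562e-02, -2.22306346e-05]), 'tool_pos': array([0.24013036, 0.49482608, 0.18902771]), 'ee_rot': array([ 3.14149303e+00, -1.22518665e-05,  2.68979039e+00]), 'wrist_force': array([ 0.28409445, -0.57498487, -0.74895478]), 'wrist_torque': array([ 0.01154181, -0.012341  ,  0.00012389]), 'width': 0.09395515740653343}
```

Emit:
{"method": "step_arm", "body": {"steps": [{"jaw": 0.5,"tx": -0.468,"ty": -0.41,"tz": 0.019,"ax": 0,"ay": 0,"az": 1.3},{"jaw": 0.5,"tx": -0.468,"ty": -0.41,"tz": 0.019,"ax": 0,"ay": 0,"az": 1.3},{"jaw": 0.5,"tx": -0.468,"ty": -0.41,"tz": 0.019,"ax": 0,"ay": 0,"az": 1.3},{"jaw": 0.5,"tx": -0.468,"ty": -0.41,"tz": 0.019,"ax": 0,"ay": 0,"az": 1.3},{"jaw": 0.5,"tx": -0.468,"ty": -0.41,"tz": 0.019,"ax": 0,"ay": 0,"az": 1.3},{"jaw": 0.5,"tx": -0.468,"ty": -0.41,"tz": 0.019,"ax": 0,"ay": 0,"az": 1.3},{"jaw": 0.5,"tx": -0.468,"ty": -0.41,"tz": 0.019,"ax": 0,"ay": 0,"az": 1.3},{"jaw": 0.5,"tx": -0.468,"ty": -0.41,"tz": 0.019,"ax": 0,"ay": 0,"az": 1.3}]}}

```text
time: 1.4
tool_pos: [0.3961, 0.1247, 0.1772]
ee_rot: [3.14, -0.001, 1.484]
wrist_force: [1.2, 0.6, 0.5]
width: 0.047
```

Run:
```python
from h import *
yaw=1.39
g=piv+.046*h2;g[2]=.17
rows([(g,down(yaw))]);print(get_obs()["time"],get_obs()["joint_positions"])
```

```text
-0.1947 0.1034 0.0072 | 0.002 -0.001 0.094
1.4 [ 1.67959430e-01 -2.17584524e-01  1.68129463e+00  2.41483851e-04
  1.67621952e+00  2.54908471e-01]
```

Emit:
{"method": "step_arm", "body": {"steps": [{"jaw": 0.5,"tx": -0.195,"ty": 0.103,"tz": 0.007,"ax": 0,"ay": 0,"az": 0.094},{"jaw": 0.5,"tx": -0.195,"ty": 0.103,"tz": 0.007,"ax": 0,"ay": 0,"az": 0.094},{"jaw": 0.5,"tx": -0.195,"ty": 0.103,"tz": 0.007,"ax": 0,"ay": 0,"az": 0.094},{"jaw": 0.5,"tx": -0.195,"ty": 0.103,"tz": 0.007,"ax": 0,"ay": 0,"az": 0.094},{"jaw": 0.5,"tx": -0.195,"ty": 0.103,"tz": 0.007,"ax": 0,"ay": 0,"az": 0.094},{"jaw": 0.5,"tx": -0.195,"ty": 0.103,"tz": 0.007,"ax": 0,"ay": 0,"az": 0.094},{"jaw": 0.5,"tx": -0.195,"ty": 0.103,"tz": 0.007,"ax": 0,"ay": 0,"az": 0.094}]}}

```text
time: 2.1
tool_pos: [0.4816, -0.0784, 0.1701]
ee_rot: [3.141, -0.002, 1.389]
wrist_force: [0.2, 0.3, -0.1]
width: 0.0471
```

Run:
```python
from h import *
o=get_obs();print(o["tool_pos"],o["ee_rot"],o["joint_positions"].round(3))
m=camera_model("wrist");p,d=snapshot("wrist");print(m)
hsv=cv2.cvtColor(p,cv2.COLOR_RGB2HSV)
K=np.array(m["intrinsics"]);og=np.array(m["origin"]);Rm=rot(m["orientation"])
v,u=np.mgrid[:384,:512];x=u-K[0,2];y=v-K[1,2];r=np.hypot(x,y)+1e-9;th=r/K[0,0]
ray=np.stack([np.sin(th)*x/r,np.sin(th)*y/r,np.cos(th)],-1)@Rm.T
X=og+ray*((.080-og[2])/ray[...,2])[...,None]
mk=(hsv[...,0]<20)&(hsv[...,1]>110)&(np.abs(X[...,0]-.48)<.06)&(np.abs(X[...,1]+.087)<.06)&(ray[...,2]<-.1)
pt=X[mk][:,:2].astype(np.float32);print(mk.sum(),cv2.minAreaRect(pt*1000),cv2.boxPoints(cv2.minAreaRect(pt*1000)).round(1).tolist())
cv2.imwrite("pics/w1.png",p[:,:,::-1])
rows([(np.r_[(piv+.046*h2)[:2],.069],down(1.39))])
```

```text
[ 0.48158941 -0.07837715  0.17005874] [ 3.14089323e+00 -1.53285979e-03  1.38898274e+00] [-0.279 -0.048  1.545  0.002  1.643 -0.097]
{'intrinsics': array([[297.31863964,   0.        , 258.6290063 ],
       [  0.        , 297.31863964, 193.66375188],
       [  0.        ,   0.        ,   1.        ]]), 'origin': array([ 0.49338165, -0.01370493,  0.36588801]), 'orientation': array([ 2.91125496e+00, -1.00175260e-03, -1.79829777e-01])}
928 ((482.2459716796875, -86.75241088867188), (51.68708419799805, 18.869903564453125), 82.59683990478516) [[469.6000061035156, -111.19999694824219], [488.29998779296875, -113.5999984741211], [494.8999938964844, -62.29999923706055], [476.20001220703125, -59.900001525878906]]
-0.0005 0.0008 0.1012 | 0.001 -0.001 0.0
```

View pics/w1.png

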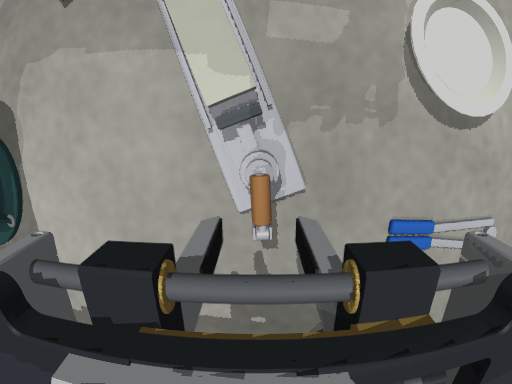

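The wrist view shows the sleeve (px 260,200) centred between the fingers. Its fitted centre is within 2 mm of the fixed-camera result, so I'll descend and grip.

Emit:
{"method": "step_arm", "body": {"steps": [{"jaw": 0.5,"tx": 0,"ty": -0.001,"tz": 0.05,"ax": 0,"ay": 0,"az": -0.03},{"jaw": 0.5,"tx": 0,"ty": -0.001,"tz": 0.09,"ax": 0,"ay": 0,"az": -0.03},{"jaw": 0.5,"tx": 0,"ty": -0.001,"tz": 0.101,"ax": 0,"ay": 0,"az": -0.03},{"jaw": 0.25,"tx": 0,"ty": -0.001,"tz": 0.101,"ax": 0,"ay": 0,"az": -0.03},{"jaw": 0.1,"tx": 0,"ty": -0.001,"tz": 0.101,"ax": 0,"ay": 0,"az": -0.03},{"jaw": 0.1,"tx": 0,"ty": -0.001,"tz": 0.101,"ax": 0,"ay": 0,"az": -0.03},{"jaw": 0.1,"tx": 0,"ty": -0.001,"tz": 0.101,"ax": 0,"ay": 0,"az": -0.03}]}}

```text
time: 2.85
tool_pos: [0.4822, -0.0777, 0.0716]
ee_rot: [3.136, -0.001, 1.421]
wrist_force: [0.5, -0.3, 0.4]
width: 0.0187
```

```bash
sed -i 's/^h2=.*/h2=np.array([.15,.989,0]);h2\/=np.linalg.norm(h2)/; s/^piv=.*/piv=np.array([.476,-.1234,.078]);axis=np.array([.485,-.064,.078])/' h.py
cat >> h.py <<'E'
def arc(angles,tilts,p0,R0):
    "rotate about pivot by angle (world axis z->: h->up), tool tilt own; keep grasp pt on the arc"
    out=[];g0=p0-R0[:,2]*.011;ax=np.cross(h2,[0,0,1])
    for a,t in zip(angles,tilts):
        g=piv+R.from_rotvec(ax*a).apply(g0-piv);Rt=R.from_rotvec(ax*t).as_matrix()@R0
        out.append((g+Rt[:,2]*.011,Rt))
    return out
E
python3 - <<'E'
from h import *
o=get_obs();print(o["tool_pos"],o["ee_rot"],o["width"],o["wrist_force"])
A=np.radians(np.arange(7.5,61,7.5))
rows(arc(A,A,o["tool_pos"],rot(o["ee_rot"])))
E
```

```text
[ 0.48222163 -0.07771845  0.071563  ] [ 3.13616619e+00 -8.79164264e-04  1.42058352e+00] 0.018656930629337945 [ 0.46408796 -0.28034107  0.39693038]
0.0005 0.0 -0.0061 | -0.0 0.131 0.001
0.0001 0.0001 -0.0122 | -0.0 0.262 0.001
-0.001 0.0001 -0.0181 | -0.0 0.393 0.002
-0.0029 0.0001 -0.0239 | -0.0 0.524 0.003
-0.0056 0.0002 -0.0294 | -0.0 0.654 0.004
-0.0089 0.0002 -0.0345 | -0.0 0.785 0.004
-0.0129 0.0002 -0.0391 | -0.0 0.916 0.005
-0.0174 0.0002 -0.0432 | -0.0 1.047 0.006
```

Emit:
{"method": "step_arm", "body": {"steps": [{"jaw": 0.1,"tx": 0,"ty": 0,"tz": -0.006,"ax": 0,"ay": 0.13,"az": 0},{"jaw": 0.1,"tx": 0,"ty": 0,"tz": -0.012,"ax": 0,"ay": 0.26,"az": 0},{"jaw": 0.1,"tx": -0.001,"ty": 0,"tz": -0.018,"ax": 0,"ay": 0.39,"az": 0},{"jaw": 0.1,"tx": -0.003,"ty": 0,"tz": -0.024,"ax": 0,"ay": 0.52,"az": 0},{"jaw": 0.1,"tx": -0.003,"ty": 0,"tz": -0.024,"ax": 0,"ay": 0.52,"az": 0}]}}

```text
time: 3.35
tool_pos: [0.4816, -0.0844, 0.0951]
ee_rot: [3.136, -0.521, 1.417]
wrist_force: [-0.7, 0.1, 0.3]
width: 0.0091
```

Run:
```python
from h import *
o=get_obs();p=np.array(o["tool_pos"]);Rt=rot(o["ee_rot"]);print(o["joint_positions"].round(3),o["width"],o["wrist_force"])
g=p-Rt[:,2]*.011;d=g-piv;print("grasp angle",np.degrees(np.arctan2(d[2],d@h2)),np.linalg.norm(d),"tilt",np.degrees(np.arccos(-Rt[2,2])))
a0=np.radians(30)
A=np.radians([7.5,15,22.5,30,37.5,45,52.5,60])
rows(arc(A,A,p,Rt))
```

```text
[-0.638  0.102  1.643  0.46   1.644 -0.507] 0.009115557674305916 [-0.71069861  0.11394352  0.28933439]
grasp angle 38.08313403906144 0.04315317613379014 tilt 29.863051932929825
0.0003 0.0 -0.0056 | 0.0 0.131 0.001
-0.0002 0.0001 -0.0112 | 0.001 0.262 0.002
-0.0014 0.0001 -0.0167 | 0.001 0.393 0.003
-0.0033 0.0002 -0.022 | 0.002 0.524 0.004
-0.0059 0.0002 -0.027 | 0.002 0.654 0.004
-0.0091 0.0002 -0.0316 | 0.002 0.785 0.005
-0.0129 0.0003 -0.0358 | 0.003 0.916 0.006
-0.0172 0.0003 -0.0394 | 0.003 1.047 0.007
```

Run:
```python
from h import *
p,d=snapshot("wrist");q,e=snapshot("side");s,f=snapshot("scene")
a=cv2.resize(p[100:340,150:370],(400,436));b=cv2.resize(q[190:270,235:310],(400,436))
cv2.imwrite("pics/c2.png",cv2.hconcat([a,b])[:,:,::-1])
```

```text
(no output)
```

View pics/c2.png

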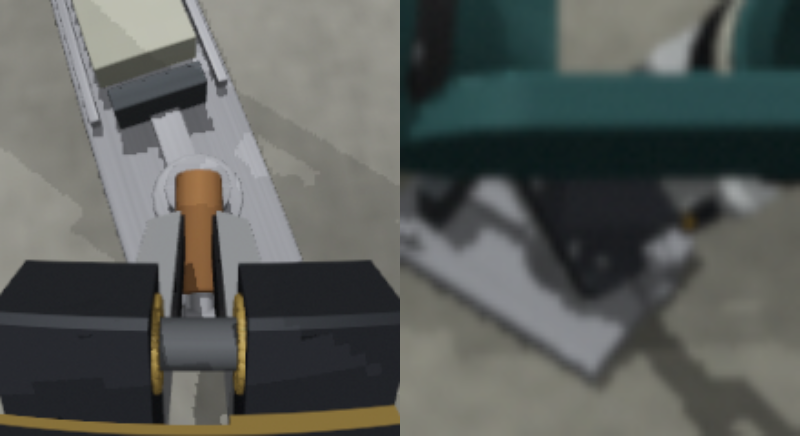

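```bash
cat >> h.py <<'E'
def wristcloud():
    m=camera_model("wrist");p,d=snapshot("wrist");K=np.array(m["intrinsics"]);og=np.array(m["origin"]);Rm=rot(m["orientation"])
    v,u=np.mgrid[:384,:512];x=u-K[0,2];y=v-K[1,2];r=np.hypot(x,y)+1e-9;th=r/K[0,0]
    ray=np.stack([np.sin(th)*x/r,np.sin(th)*y/r,np.cos(th)],-1)
    return p,d,(ray/np.where(ray[...,2:]>.05,ray[...,2:],np.nan)*d[...,None])@Rm.T+og
def orange(p,P,d):
    hsv=cv2.cvtColor(p,cv2.COLOR_RGB2HSV)
    m=(hsv[...,0]<20)&(hsv[...,1]>110)&(d>0)&(np.linalg.norm(P-piv,axis=-1)<.09)
    return P[m]
E
python3 - <<'E'
from h import *
p,d,P=wristcloud();X=orange(p,P,d);print(len(X))
s=(X-piv)@h2;lat=(X-piv)@np.cross(h2,[0,0,1])
for a in np.arange(0,.08,.008):
    k=(s>a)&(s<a+.008)
    if k.sum():print(a.round(3),k.sum(),"ztop",np.percentile(X[k,2],[50,95]).round(4),"lat",np.percentile(lat[k],[5,50,95]).round(4))
E
```

```text
1214
0.008 70 ztop [0.0869 0.1305] lat [-0.0061 -0.0008  0.0053]
0.016 185 ztop [0.0873 0.0887] lat [-0.0058 -0.0001  0.0049]
0.024 192 ztop [0.0874 0.1122] lat [-0.0053 -0.0004  0.0042]
0.032 175 ztop [0.0876 0.1142] lat [-0.0053 -0.0008  0.0042]
0.04 153 ztop [0.0874 0.0892] lat [-0.0052 -0.0002  0.0042]
0.048 249 ztop [0.0869 0.0884] lat [-0.0083 -0.0001  0.008 ]
0.056 190 ztop [0.0867 0.0884] lat [-0.0083 -0.0002  0.0081]
```

Run:
```python
from h import *
g=piv+.046*h2
rows([(g+[0,0,.02],down(1.42)),(g+[0,0,-.011],down(1.42))])
```

```text
0.0029 0.0006 -0.0004 | 0.006 -0.519 0.004
-0.0125 0.0004 0.0265 | 0.006 -0.519 0.004
```

Emit:
{"method": "step_arm", "body": {"steps": [{"jaw": 0.4,"tx": 0.003,"ty": 0,"tz": 0,"ax": 0.006,"ay": -0.15,"az": 0.004},{"jaw": 0.4,"tx": 0.003,"ty": 0,"tz": 0,"ax": 0.006,"ay": -0.3,"az": 0.004},{"jaw": 0.4,"tx": 0.003,"ty": 0,"tz": 0,"ax": 0.006,"ay": -0.45,"az": 0.004},{"jaw": 0.4,"tx": 0.003,"ty": 0,"tz": 0,"ax": 0.006,"ay": -0.52,"az": 0.004},{"jaw": 0.4,"tx": -0.005,"ty": 0,"tz": 0.012,"ax": 0.006,"ay": -0.52,"az": 0.004},{"jaw": 0.4,"tx": -0.0125,"ty": 0,"tz": 0.026,"ax": 0.006,"ay": -0.52,"az": 0.004},{"jaw": 0.4,"tx": -0.0125,"ty": 0,"tz": 0.0265,"ax": 0.006,"ay": -0.52,"az": 0.004},{"jaw": 0.4,"tx": -0.0125,"ty": 0,"tz": 0.0265,"ax": 0.006,"ay": -0.52,"az": 0.004}]}}

```text
time: 4.35
tool_pos: [0.4818, -0.0778, 0.0661]
ee_rot: [-3.14, 0.0, 1.419]
wrist_force: [-1.9, 0.1, 0.4]
width: 0.0378
```

Emit:
{"method": "step_arm", "body": {"steps": [{"jaw": 0,"tx": 0,"ty": 0,"tz": 0,"ax": 0,"ay": 0,"az": 0},{"jaw": 0,"tx": 0,"ty": 0,"tz": 0,"ax": 0,"ay": 0,"az": 0},{"jaw": 0,"tx": 0,"ty": 0,"tz": 0,"ax": 0,"ay": 0,"az": 0},{"jaw": 0,"tx": 0,"ty": 0,"tz": 0,"ax": 0,"ay": 0,"az": 0},{"jaw": 0,"tx": 0,"ty": 0,"tz": 0,"ax": 0,"ay": 0,"az": 0},{"jaw": 0,"tx": 0,"ty": 0,"tz": 0,"ax": 0,"ay": 0,"az": 0}]}}

```text
time: 4.95
tool_pos: [0.4827, -0.0783, 0.0667]
ee_rot: [3.141, 0.001, 1.419]
wrist_force: [3.0, -0.8, 0.4]
width: 0.014
```

Run:
```python
from h import *
o=get_obs();print(o["tool_pos"],o["ee_rot"],o["width"],o["wrist_force"])
A=np.radians([3,6,10])
rows(arc(A,A,o["tool_pos"],rot(o["ee_rot"])))
```

```text
[ 0.48273577 -0.0783141   0.06667861] [3.14113962e+00 7.12025616e-04 1.41932634e+00] 0.014049331555489446 [ 3.04912582 -0.7519495   0.36235103]
0.0005 0.0 -0.0024 | 0.0 0.052 0.0
0.0009 0.0 -0.0048 | 0.0 0.105 0.0
0.0013 0.0 -0.0081 | 0.0 0.175 0.0
```

Run:
```python
from h import *
p,d,P=wristcloud();X=orange(p,P,d);print(len(X),get_obs()["width"])
s=(X-piv)@h2;lat=(X-piv)@np.cross(h2,[0,0,1])
for a in np.arange(0,.08,.008):
    k=(s>a)&(s<a+.008)
    if k.sum():print(a.round(3),k.sum(),"ztop",np.percentile(X[k,2],[50,95]).round(4),"lat",np.percentile(lat[k],[5,50,95]).round(4))
q,e=snapshot("side")
a=cv2.resize(p[100:300,170:350],(400,436));b=cv2.resize(q[190:270,235:310],(400,436))
cv2.imwrite("pics/c3.png",cv2.hconcat([a,b])[:,:,::-1])
```

```text
1810 0.014523772434374822
0.008 22 ztop [0.0852 0.0867] lat [-0.0069  0.0048  0.0092]
0.016 272 ztop [0.0867 0.0884] lat [-0.0076  0.0004  0.0084]
0.024 279 ztop [0.0869 0.0884] lat [-0.0075  0.0004  0.0076]
0.032 264 ztop [0.0871 0.0887] lat [-0.0067  0.0004  0.0069]
0.04 276 ztop [0.0871 0.0884] lat [-0.006   0.0004  0.0068]
0.048 306 ztop [0.0868 0.0884] lat [-0.0071  0.0004  0.0073]
0.056 391 ztop [0.0861 0.0882] lat [-0.0078  0.0004  0.0085]
```

View pics/c3.png

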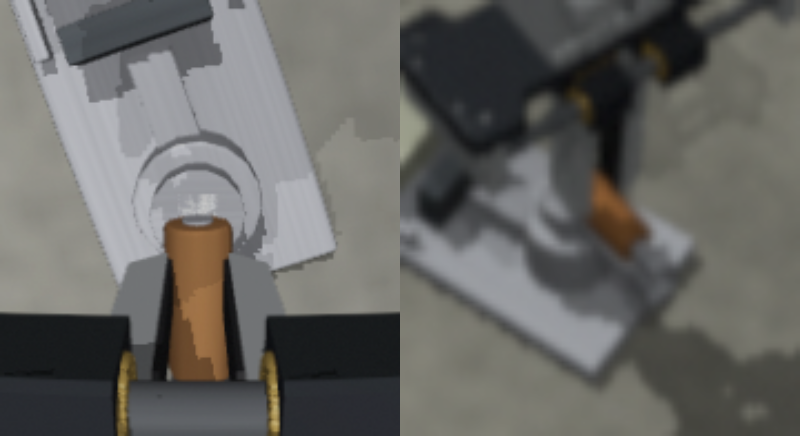

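Emit:
{"method": "step_arm", "body": {"steps": [{"jaw": 0.3,"tx": 0,"ty": 0,"tz": 0,"ax": 0,"ay": 0,"az": 0},{"jaw": 0.3,"tx": 0,"ty": 0,"tz": -0.0065,"ax": 0,"ay": 0,"az": 0},{"jaw": 0.3,"tx": 0,"ty": 0,"tz": -0.0065,"ax": 0,"ay": 0,"az": 0},{"jaw": 0,"tx": 0,"ty": 0,"tz": -0.0065,"ax": 0,"ay": 0,"az": 0},{"jaw": 0,"tx": 0,"ty": 0,"tz": -0.0065,"ax": 0,"ay": 0,"az": 0},{"jaw": 0,"tx": 0,"ty": 0,"tz": -0.0065,"ax": 0,"ay": 0,"az": 0},{"jaw": 0,"tx": 0,"ty": 0,"tz": -0.0065,"ax": 0,"ay": 0,"az": 0}]}}

```text
time: 5.75
tool_pos: [0.4825, -0.0782, 0.073]
ee_rot: [-3.141, 0.001, 1.419]
wrist_force: [-0.2, -0.1, 1.1]
width: 0.0009
```

Emit:
{"method": "step_arm", "body": {"steps": [{"jaw": 0,"tx": 0,"ty": 0,"tz": 0,"ax": 0,"ay": 0,"az": 0},{"jaw": 0,"tx": 0,"ty": 0,"tz": 0,"ax": 0,"ay": 0,"az": 0}]}}

```text
time: 5.95
tool_pos: [0.4824, -0.0782, 0.0729]
ee_rot: [-3.141, 0.001, 1.419]
wrist_force: [0.3, -0.3, 0.2]
width: 0.0007
```

Run:
```python
from h import *
o=get_obs();p,d,P=wristcloud();Rt=rot(o["ee_rot"]);T=(P-o["tool_pos"])@Rt
hsv=cv2.cvtColor(p,cv2.COLOR_RGB2HSV)
k=(d>0)&(np.abs(T[...,0])<.03)&(np.abs(T[...,1])<.06)&(T[...,2]>-.12)&~((hsv[...,0]<20)&(hsv[...,1]>110))&(T[...,2]<.02)
for a in np.arange(-.12,.02,.01):
    q=k&(T[...,2]>a)&(T[...,2]<a+.01)
    if q.sum()>5:print("z",a.round(3),q.sum(),"x",np.percentile(T[q][:,0],[2,50,98]).round(3),"y",np.percentile(T[q][:,1],[2,50,98]).round(3))
X=orange(p,P,d);print(len(X),np.percentile(X[:,2],[5,50,95]))
cv2.imwrite("pics/c4.png",cv2.resize(p[120:300,170:350],(500,500))[:,:,::-1])
```

```text
z -0.12 15 x [-0.001  0.002  0.004] y [-0.002  0.002  0.002]
z -0.09 39 x [0.006 0.008 0.009] y [-0.001  0.001  0.001]
z -0.08 104 x [-0.001  0.008  0.01 ] y [-0.002  0.     0.003]
z -0.07 153 x [0.007 0.009 0.01 ] y [-0.011  0.001  0.012]
z -0.06 380 x [0.007 0.009 0.01 ] y [-0.012 -0.     0.012]
z -0.05 295 x [0.008 0.009 0.01 ] y [-0.012 -0.     0.012]
z -0.04 253 x [0.008 0.009 0.01 ] y [-0.012  0.     0.012]
z -0.03 182 x [0.008 0.009 0.01 ] y [-0.011 -0.     0.011]
z -0.02 44 x [0.007 0.009 0.018] y [-0.005  0.     0.007]
z -0.01 106 x [0.005 0.018 0.019] y [-0.009 -0.     0.011]
z -0.0 748 x [0.009 0.02  0.029] y [-0.013  0.     0.014]
z 0.01 95 x [0.015 0.025 0.03 ] y [-0.014 -0.     0.013]
527 [0.08062887 0.08640125 0.14321515]
```

View pics/c4.png

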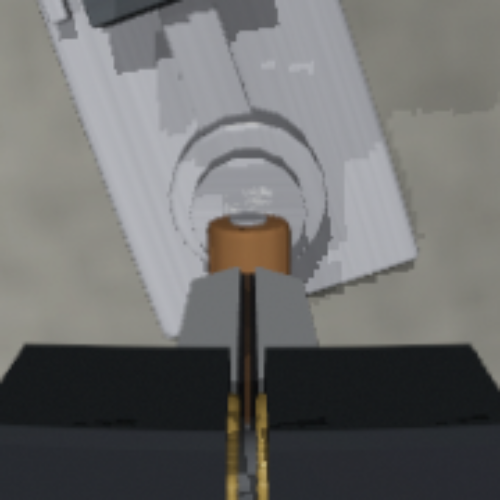

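Emit:
{"method": "step_arm", "body": {"steps": [{"jaw": 0.0,"tx": 0,"ty": 0,"tz": -0.03,"ax": 0,"ay": 0,"az": 0},{"jaw": 0.3,"tx": 0,"ty": 0,"tz": -0.06,"ax": 0,"ay": 0,"az": 0},{"jaw": 0.3,"tx": 0,"ty": 0,"tz": -0.06,"ax": 0,"ay": 0,"az": 0},{"jaw": 0.3,"tx": 0,"ty": 0,"tz": -0.06,"ax": 0,"ay": 0,"az": 0}]}}

```text
time: 6.4
tool_pos: [0.4829, -0.0783, 0.1334]
ee_rot: [3.14, 0.001, 1.419]
wrist_force: [0.2, -0.1, -0.8]
width: 0.0209
```

Run:
```python
from h import *
o=get_obs();p,d,P=wristcloud();Rt=rot(o["ee_rot"]);T=(P-o["tool_pos"])@Rt
print(o["tool_pos"],o["width"])
for y0,y1 in((-.035,-.01),(.01,.035)):
    k=(d>0)&(np.abs(T[...,0])<.03)&(T[...,1]>y0)&(T[...,1]<y1)&(T[...,2]>-.12)
    for a in np.arange(-.06,.04,.005):
        q=k&(T[...,2]>a)&(T[...,2]<a+.005)
        if q.sum()>5:print("z",a.round(3),q.sum(),"x",np.percentile(T[q][:,0],[2,50,98]).round(3),"y",np.percentile(T[q][:,1],[2,50,98]).round(3))
X=orange(p,P,d);print(len(X),np.percentile(X[:,2],[5,50,95]).round(4))
cv2.imwrite("pics/c5.png",p[100:340,130:390,::-1])
```

```text
[ 0.48289031 -0.07830308  0.13339239] 0.02094763323272481
z -0.06 87 x [-0.005  0.009  0.01 ] y [-0.022 -0.015 -0.01 ]
z -0.055 105 x [0.001 0.009 0.01 ] y [-0.022 -0.015 -0.01 ]
z -0.05 96 x [-0.005  0.009  0.01 ] y [-0.022 -0.014 -0.01 ]
z -0.045 72 x [0.004 0.009 0.01 ] y [-0.022 -0.016 -0.01 ]
z -0.04 88 x [-0.007  0.009  0.01 ] y [-0.021 -0.013 -0.01 ]
z -0.035 61 x [0.008 0.009 0.01 ] y [-0.022 -0.016 -0.011]
z -0.03 82 x [-0.007  0.009  0.01 ] y [-0.022 -0.014 -0.01 ]
z -0.025 36 x [0.008 0.009 0.01 ] y [-0.02  -0.014 -0.011]
z -0.02 27 x [-0.007  0.008  0.01 ] y [-0.015 -0.011 -0.01 ]
z -0.06 101 x [-0.007  0.009  0.01 ] y [0.011 0.015 0.022]
z -0.055 98 x [0.    0.009 0.01 ] y [0.011 0.015 0.023]
z -0.05 112 x [-0.007  0.009  0.01 ] y [0.011 0.015 0.022]
z -0.045 72 x [-0.     0.009  0.01 ] y [0.011 0.016 0.023]
z -0.04 92 x [-0.007  0.009  0.01 ] y [0.011 0.014 0.022]
z -0.035 60 x [0.008 0.009 0.01 ] y [0.011 0.017 0.022]
z -0.03 80 x [-0.007  0.009  0.01 ] y [0.011 0.014 0.022]
z -0.025 39 x [0.008 0.009 0.01 ] y [0.011 0.015 0.02 ]
z -0.02 26 x [-0.007  0.004  0.01 ] y [0.011 0.011 0.015]
1187 [0.0821 0.0866 0.0883]
```

View pics/c5.png

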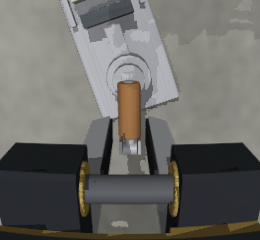

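The first grip missed because the fingertips really sit about 18 mm behind the reported TCP. The wrist depth and the width when closing over the sleeve both show this, against a nominal 8 mm ahead. I'll correct the tool offset by 26 mm and grip again.

Emit:
{"method": "step_arm", "body": {"steps": [{"jaw": 0.4,"tx": 0,"ty": 0,"tz": 0,"ax": 0,"ay": 0,"az": 0},{"jaw": 0.4,"tx": 0,"ty": 0,"tz": 0.02,"ax": 0,"ay": 0,"az": 0},{"jaw": 0.4,"tx": 0,"ty": 0,"tz": 0.05,"ax": 0,"ay": 0,"az": 0},{"jaw": 0.4,"tx": 0,"ty": 0,"tz": 0.08,"ax": 0,"ay": 0,"az": 0},{"jaw": 0.4,"tx": 0,"ty": 0,"tz": 0.09,"ax": 0,"ay": 0,"az": 0},{"jaw": 0.1,"tx": 0,"ty": 0,"tz": 0.09,"ax": 0,"ay": 0,"az": 0},{"jaw": 0,"tx": 0,"ty": 0,"tz": 0.09,"ax": 0,"ay": 0,"az": 0},{"jaw": 0,"tx": 0,"ty": 0,"tz": 0.09,"ax": 0,"ay": 0,"az": 0}]}}

```text
time: 7.25
tool_pos: [0.4826, -0.0782, 0.0429]
ee_rot: [3.141, 0.001, 1.419]
wrist_force: [0.7, 0.5, -4.3]
width: 0.0217
```

Emit:
{"method": "step_arm", "body": {"steps": [{"jaw": 0,"tx": 0,"ty": 0,"tz": 0,"ax": 0,"ay": 0,"az": 0},{"jaw": 0,"tx": 0,"ty": 0,"tz": 0,"ax": 0,"ay": 0,"az": 0},{"jaw": 0,"tx": 0,"ty": 0,"tz": 0,"ax": 0,"ay": 0,"az": 0}]}}

```text
time: 7.55
tool_pos: [0.4827, -0.0782, 0.0429]
ee_rot: [3.141, 0.0, 1.419]
wrist_force: [0.7, 0.4, -5.3]
width: 0.0215
```

```bash
sed -i 's/\.011;ax/.037;ax/; s/\[:,2\]\*\.011,Rt/[:,2]*.037,Rt/' h.py; grep -n 037 h.py
python3 - <<'E'
from h import *
o=get_obs();print(o["tool_pos"],o["ee_rot"],o["width"],o["wrist_force"])
A=np.radians(np.arange(7.5,61,7.5))
rows(arc(A,A,o["tool_pos"],rot(o["ee_rot"])))
E
```

```text
25:    out=[];g0=p0-R0[:,2]*.037;ax=np.cross(h2,[0,0,1])
28:        out.append((g+Rt[:,2]*.037,Rt))
[ 0.4826663  -0.07815158  0.04292322] [3.14119841e+00 4.26770410e-04 1.41929848e+00] 0.02149160746792387 [ 0.69986046  0.37134975 -5.28697478]
0.0042 -0.0 -0.0063 | 0.0 0.131 0.0
0.0075 -0.0 -0.013 | 0.0 0.262 0.0
0.0099 -0.0 -0.0202 | 0.0 0.393 0.0
0.0114 -0.0 -0.0276 | 0.001 0.524 0.0
0.0119 0.0 -0.0351 | 0.001 0.654 0.0
0.0114 0.0 -0.0426 | 0.001 0.785 0.0
0.0099 0.0 -0.05 | 0.001 0.916 0.0
0.0075 0.0 -0.0572 | 0.001 1.047 0.0
```

Emit:
{"method": "step_arm", "body": {"steps": [{"jaw": 0,"tx": 0.004,"ty": 0,"tz": -0.006,"ax": 0,"ay": 0.13,"az": 0},{"jaw": 0,"tx": 0.0075,"ty": 0,"tz": -0.013,"ax": 0,"ay": 0.26,"az": 0},{"jaw": 0,"tx": 0.01,"ty": 0,"tz": -0.02,"ax": 0,"ay": 0.39,"az": 0},{"jaw": 0,"tx": 0.0115,"ty": 0,"tz": -0.0275,"ax": 0,"ay": 0.52,"az": 0},{"jaw": 0,"tx": 0.012,"ty": 0,"tz": -0.035,"ax": 0,"ay": 0.65,"az": 0},{"jaw": 0,"tx": 0.0115,"ty": 0,"tz": -0.0425,"ax": 0,"ay": 0.785,"az": 0}]}}

```text
time: 8.15
tool_pos: [0.4848, -0.0692, 0.0852]
ee_rot: [3.138, -0.783, 1.421]
wrist_force: [0.7, 0.1, -10.0]
width: 0.019
```

```bash
cat >> h.py <<'E'
def status():
    o=get_obs();p=np.array(o["tool_pos"]);Rt=rot(o["ee_rot"]);print(o["time"],o["joint_positions"].round(3),o["width"].round(4),o["wrist_force"].round(1))
    g=p-Rt[:,2]*.037;d=g-piv;print("grasp angle",np.degrees(np.arctan2(d[2],d@h2)),np.linalg.norm(d),"tilt",np.degrees(np.arccos(-Rt[2,2])))
    return p,Rt
E
python3 - <<'E'
from h import *
p,Rt=status()
A=np.radians([7.5,15,22.5,30,37.5,44,48])
rows(arc(A,A,p,Rt))
E
```

```text
Traceback (most recent call last):
  File "h.py", line 40, in status
    o=get_obs();p=np.array(o["tool_pos"]);Rt=rot(o["ee_rot"]);print(o["time"],o["joint_positions"].round(3),o["width"].round(4),o["wrist_force"].round(1))
                                                                                                            ^^^^^^^^^^^^^^^^
AttributeError: 'float' object has no attribute 'round'
```

```bash
sed -i 's/o\["width"\].round(4)/round(o["width"],4)/' h.py
python3 - <<'E'
from h import *
p,Rt=status()
A=np.radians([7.5,15,22.5,30,37.5,43,46])
rows(arc(A,A,p,Rt))
E
```

```text
8.15 [-0.734  0.226  1.647  0.641  1.729 -0.632] 0.019 [  0.7   0.1 -10. ]
grasp angle 49.2885993512118 0.04411449214621146 tilt 44.88097427966551
0.004 0.0 -0.006 | -0.0 0.131 0.001
0.0072 0.0 -0.0125 | -0.0 0.262 0.001
0.0095 0.0001 -0.0194 | -0.0 0.393 0.002
0.0109 0.0001 -0.0265 | -0.0 0.524 0.002
0.0114 0.0001 -0.0337 | -0.0 0.654 0.003
0.0111 0.0002 -0.039 | -0.0 0.75 0.003
0.0107 0.0002 -0.0419 | -0.0 0.803 0.003
```

Emit:
{"method": "step_arm", "body": {"steps": [{"jaw": 0,"tx": 0.004,"ty": 0,"tz": -0.006,"ax": 0,"ay": 0.13,"az": 0},{"jaw": 0,"tx": 0.007,"ty": 0,"tz": -0.0125,"ax": 0,"ay": 0.26,"az": 0},{"jaw": 0,"tx": 0.0095,"ty": 0,"tz": -0.0195,"ax": 0,"ay": 0.39,"az": 0}]}}

```text
time: 8.45
tool_pos: [0.4838, -0.0775, 0.1055]
ee_rot: [3.132, -1.174, 1.426]
wrist_force: [0.1, 4.0, -6.7]
width: 0.0194
```

Run:
```python
from h import *
p,Rt=status()
im,d,P=wristcloud();X=orange(im,P,d)-piv;print(len(X))
c=X.mean(0);print("c h,z:",c@h2,c[2]);Y=np.c_[X@h2,X[:,2]];print("ext",np.percentile(Y,[2,50,98],axis=0).round(4).tolist());print(np.linalg.svd(Y-Y.mean(0),full_matrices=False)[2][0])
A=np.radians([7.5,15,22.5,24,26])
rows(arc(A,A,p,Rt))
```

```text
8.45 [-0.857  0.438  1.592  0.857  1.942 -0.75 ] 0.0194 [ 0.1  4.  -6.7]
grasp angle 73.4192197764312 0.0436501147621606 tilt 67.28946887155435
2102
c h,z: 0.009294839547326588 0.045427162166146166
ext [[0.0014, 0.0267], [0.0091, 0.046], [0.0211, 0.0609]]
[0.37669681 0.92633661]
0.004 0.0003 -0.0064 | 0.001 0.115 -0.004
0.0071 0.0003 -0.0127 | 0.001 0.246 -0.003
0.0094 0.0003 -0.0194 | 0.001 0.377 -0.002
0.0098 0.0003 -0.0208 | 0.001 0.403 -0.002
0.0102 0.0003 -0.0226 | 0.001 0.438 -0.002
```

Emit:
{"method": "step_arm", "body": {"steps": [{"jaw": 0,"tx": 0.004,"ty": 0,"tz": -0.0065,"ax": 0,"ay": 0.12,"az": 0},{"jaw": 0,"tx": 0.007,"ty": 0,"tz": -0.0125,"ax": 0,"ay": 0.25,"az": 0},{"jaw": 0,"tx": 0.0095,"ty": 0,"tz": -0.0195,"ax": 0,"ay": 0.38,"az": 0},{"jaw": 0,"tx": 0.0095,"ty": 0,"tz": -0.0205,"ax": 0,"ay": 0.4,"az": 0},{"jaw": 0,"tx": 0.0095,"ty": 0,"tz": -0.0205,"ax": 0,"ay": 0.4,"az": 0}]}}

```text
time: 9.0
tool_pos: [0.4813, -0.0908, 0.1214]
ee_rot: [-0.059, -1.549, -1.665]
wrist_force: [2.5, 12.0, 0.8]
width: 0.0191
```

Run:
```python
from h import *
p,Rt=status()
im,d,P=wristcloud();X=orange(im,P,d)-piv;print(len(X))
Y=np.c_[X@h2,X@np.cross(h2,[0,0,1]),X[:,2]];Y=Y[np.hypot(Y[:,0],Y[:,1])<.03];print("ext",np.percentile(Y,[2,50,98],axis=0).round(4).tolist());print(np.linalg.svd(Y-Y.mean(0),full_matrices=False)[2][0])
for z in(.02,.03,.04,.05,.06):
    k=abs(Y[:,2]-z)<.005;print(z,k.sum(),np.percentile(Y[k],[5,50,95],axis=0)[:,:2].round(4).tolist() if k.sum() else 0)
```

```text
9.0 [-0.909  0.689  1.54   1.066  2.159 -0.805] 0.0191 [ 2.5 12.   0.8]
grasp angle 95.35250346490943 0.04275950684381513 tilt 91.25050184612086
2129
ext [[-0.01, -0.0088, 0.0247], [-0.0079, 0.0002, 0.0452], [-0.001, 0.0094, 0.062]]
[-2.28442885e-02 -8.75557376e-04 -9.99738652e-01]
0.02 55 [[-0.0086, -0.0087], [-0.0057, 0.0008], [-0.0026, 0.0093]]
0.03 476 [[-0.0096, -0.0079], [-0.008, 0.0002], [-0.0038, 0.0085]]
0.04 520 [[-0.0097, -0.0084], [-0.008, 0.0002], [-0.0036, 0.0084]]
0.05 563 [[-0.0098, -0.0083], [-0.0082, 0.0002], [-0.0036, 0.0088]]
0.06 515 [[-0.0098, -0.0081], [-0.0074, 0.0008], [-0.0001, 0.0087]]
```

Emit:
{"method": "step_arm", "body": {"steps": [{"jaw": 0.5,"tx": 0,"ty": 0,"tz": -0.003,"ax": 0,"ay": 0,"az": 0},{"jaw": 0.5,"tx": 0,"ty": 0,"tz": -0.003,"ax": 0,"ay": 0,"az": 0},{"jaw": 0.5,"tx": 0,"ty": 0,"tz": -0.003,"ax": 0,"ay": 0,"az": 0},{"jaw": 0.5,"tx": 0,"ty": 0,"tz": -0.03,"ax": 0,"ay": 0,"az": 0},{"jaw": 0.5,"tx": 0,"ty": 0,"tz": -0.06,"ax": 0,"ay": 0,"az": 0},{"jaw": 0.5,"tx": 0.04,"ty": 0,"tz": -0.07,"ax": 0,"ay": 0,"az": 0},{"jaw": 0.5,"tx": 0.09,"ty": 0,"tz": -0.07,"ax": 0,"ay": 0,"az": 0},{"jaw": 0.5,"tx": 0.09,"ty": 0,"tz": -0.07,"ax": 0,"ay": 0,"az": 0}]}}

```text
time: 9.85
tool_pos: [0.4711, -0.1639, 0.2153]
ee_rot: [0.769, -1.556, -2.494]
wrist_force: [0.0, -0.2, -0.4]
width: 0.0473
```

Run:
```python
from h import *
p,Rt=status();print(p)
rows([(np.r_[piv[:2],.20],down(1.42))])
```

```text
9.85 [-0.988  0.62   1.398  1.138  2.309 -0.622] 0.0473 [ 0.  -0.2 -0.4]
grasp angle 119.60324290254438 0.15748718672149903 tilt 90.6156509647878
[ 0.47110229 -0.16392141  0.21532406]
-0.0157 -0.0015 0.0406 | 0.011 -1.582 0.006
```

Emit:
{"method": "step_arm", "body": {"steps": [{"jaw": 0.5,"tx": 0,"ty": 0,"tz": 0,"ax": 0,"ay": -0.15,"az": 0},{"jaw": 0.5,"tx": 0,"ty": 0,"tz": 0,"ax": 0,"ay": -0.3,"az": 0},{"jaw": 0.5,"tx": 0,"ty": 0,"tz": 0,"ax": 0,"ay": -0.45,"az": 0},{"jaw": 0.5,"tx": 0,"ty": 0,"tz": 0,"ax": 0,"ay": -0.6,"az": 0},{"jaw": 0.5,"tx": 0,"ty": 0,"tz": 0,"ax": 0,"ay": -0.75,"az": 0},{"jaw": 0.5,"tx": 0,"ty": 0,"tz": 0,"ax": 0,"ay": -0.9,"az": 0},{"jaw": 0.5,"tx": 0,"ty": 0,"tz": 0.02,"ax": 0,"ay": -1.05,"az": 0},{"jaw": 0.5,"tx": 0,"ty": 0,"tz": 0.02,"ax": 0,"ay": -1.2,"az": 0}]}}

```text
time: 10.65
tool_pos: [0.4743, -0.144, 0.2174]
ee_rot: [3.126, -0.383, 1.423]
wrist_force: [0.0, 1.0, 0.5]
width: 0.0469
```

Run:
```python
from h import *
p,Rt=status();print(p)
rows([(np.r_[piv[:2],.20],down(1.42))])
```

```text
10.65 [-0.664  0.038  1.419  0.353  1.849 -0.443] 0.0469 [0.  1.  0.5]
grasp angle 101.23326741759287 0.17708475739375001 tilt 21.96304342779256
[ 0.47426116 -0.14404126  0.21737553]
0.0127 -0.0017 0.0238 | 0.015 -0.383 -0.0
```

Emit:
{"method": "step_arm", "body": {"steps": [{"jaw": 0.5,"tx": 0.013,"ty": -0.0015,"tz": 0.024,"ax": 0.015,"ay": -0.15,"az": 0},{"jaw": 0.5,"tx": 0.013,"ty": -0.0015,"tz": 0.024,"ax": 0.015,"ay": -0.3,"az": 0},{"jaw": 0.5,"tx": 0.013,"ty": -0.0015,"tz": 0.024,"ax": 0.015,"ay": -0.383,"az": 0},{"jaw": 0.5,"tx": 0.013,"ty": -0.0015,"tz": 0.024,"ax": 0.015,"ay": -0.383,"az": 0},{"jaw": 0.5,"tx": 0.013,"ty": -0.0015,"tz": 0.024,"ax": 0.015,"ay": -0.383,"az": 0}]}}

```text
time: 11.15
tool_pos: [0.4761, -0.1227, 0.2]
ee_rot: [-3.141, -0.001, 1.421]
wrist_force: [-0.8, 0.3, -0.7]
width: 0.047
```

Run:
```python
from h import *
p,Rt=status();print(p)
im,d,P=wristcloud();X=orange(im,P,d);print("wrist orange",len(X),np.percentile(X,[2,50,98],axis=0).round(4).tolist())
for n in("side","scene"):
    im2,e=snapshot(n);C=cloud(n,e);X=orange(im2,C,e);print(n,len(X), np.percentile(X,[2,50,98],axis=0).round(4).tolist() if len(X) else 0)
    T=C
    for q in("stone","jaw","heel"):
        for r in silhouettes(n,q)[:3]:
            c=C[r["pixels"]&(e>0)]
            if len(c) and abs(np.median(c[:,0])-.46)<.06:print(" ",q,round(r["confidence"],2),np.median(c,0).round(3),len(c))
    np.savez(n+"1",im=im2,d=e)
cv2.imwrite("pics/w6.png",im[:,:,::-1])
rows([(np.r_[piv[:2],.078],down(1.42))])
```

```text
11.15 [-3.680e-01 -4.500e-02  1.484e+00  1.000e-03  1.703e+00 -2.190e-01] 0.047 [-0.8  0.3 -0.7]
grasp angle 89.77001013666283 0.1589990904306089 tilt 0.06233399349967356
[ 0.47613446 -0.12273465  0.19999783]
wrist orange 396 [[0.4685, -0.1302, 0.1032], [0.4778, -0.1169, 0.1393], [0.4856, -0.1124, 0.141]]
side 93 [[0.4648, -0.1325, 0.0965], [0.4684, -0.1275, 0.1246], [0.4788, -0.1156, 0.1407]]
  stone 0.88 [0.449 0.087 0.036] 1213
  jaw 0.57 [ 0.469 -0.002  0.037] 182
  heel 0.71 [0.449 0.088 0.036] 1240
  heel 0.64 [0.436 0.181 0.035] 182
scene 43 [[0.4696, -0.1276, 0.0961], [0.4807, -0.1182, 0.124], [0.4854, -0.113, 0.1453]]
  stone 0.66 [0.459 0.098 0.038] 657
0.0003 -0.0001 0.1217 | -0.001 -0.0 -0.001
```

View pics/w6.png

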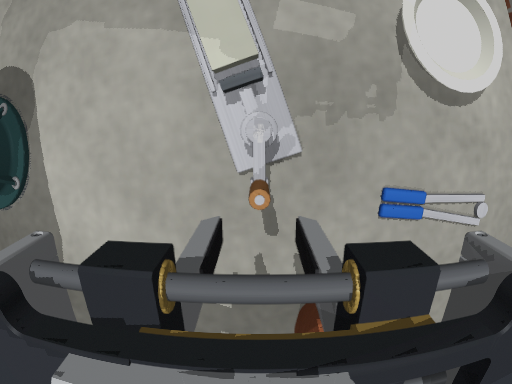

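The handle stands upright at px (260,198), centred between the fingers. I'll descend over it and grip.

Emit:
{"method": "step_arm", "body": {"steps": [{"jaw": 0.5,"tx": 0,"ty": 0.0005,"tz": 0.04,"ax": 0,"ay": 0,"az": 0},{"jaw": 0.5,"tx": 0,"ty": 0.0005,"tz": 0.08,"ax": 0,"ay": 0,"az": 0},{"jaw": 0.5,"tx": 0,"ty": 0.0005,"tz": 0.11,"ax": 0,"ay": 0,"az": 0},{"jaw": 0.5,"tx": 0,"ty": 0.0005,"tz": 0.122,"ax": 0,"ay": 0,"az": 0},{"jaw": 0.1,"tx": 0,"ty": 0.0005,"tz": 0.122,"ax": 0,"ay": 0,"az": 0},{"jaw": 0,"tx": 0,"ty": 0.0005,"tz": 0.122,"ax": 0,"ay": 0,"az": 0},{"jaw": 0,"tx": 0,"ty": 0.0005,"tz": 0.122,"ax": 0,"ay": 0,"az": 0},{"jaw": 0,"tx": 0,"ty": 0.0005,"tz": 0.122,"ax": 0,"ay": 0,"az": 0}]}}

```text
time: 12.4
tool_pos: [0.4766, -0.1241, 0.0797]
ee_rot: [-3.141, 0.001, 1.419]
wrist_force: [-1.1, 1.0, 6.1]
width: 0.0194
```

Emit:
{"method": "step_arm", "body": {"steps": [{"jaw": 0,"tx": 0,"ty": 0,"tz": 0,"ax": 0,"ay": 0,"az": 0},{"jaw": 0,"tx": 0,"ty": 0,"tz": 0,"ax": 0,"ay": 0,"az": 0}]}}

```text
time: 12.6
tool_pos: [0.4766, -0.1241, 0.08]
ee_rot: [3.141, 0.001, 1.419]
wrist_force: [-1.1, 1.1, 0.4]
width: 0.0198
```

```bash
cat >> h.py <<'E'
def turn(angles,r=.0605,a0=None):
    "clockwise from current angle about axis; keep tool orientation, z"
    o=get_obs();p=np.array(o["tool_pos"]);R0=rot(o["ee_rot"]);v=p[:2]-axis[:2];th=np.arctan2(v[1],v[0])
    t=np.array([np.sin(th),-np.cos(th),0]);n=np.array([np.cos(th),np.sin(th),0]);f=np.array(o["wrist_force"])
    print("t",o["time"],"r",np.linalg.norm(v).round(4),"th",np.degrees(th).round(2),"Ftan",(f@t).round(2),"Frad",(f@n).round(2),"Fz",f[2].round(2),"w",round(o["width"],4))
    out=[]
    for a in angles:
        b=th-a;out.append((np.r_[axis[:2]+r*np.array([np.cos(b),np.sin(b)]),p[2]],R0))
    rows(out)
E
python3 - <<'E'
from h import *
turn(np.arange(1,9)*.05)
yh=np.array([-.184,.983,0])
for n in("side","scene"):
    z=np.load(n+"1.npz");C=cloud(n,z["d"]);s=(C-axis)@yh;l=(C-axis)@np.array([.983,.184,0])
    k=(z["d"]>0)&(abs(l)<.02)&(C[...,2]>.03)&(C[...,2]<.045)&(s>.03)&(s<.29)
    hh,e=np.histogram(s[k],bins=np.arange(.03,.29,.003));print(n,[(round(b*1000),int(c),round(float(np.median(C[k&(s>=b)&(s<b+.003)][:,2])*1000))) for b,c in zip(e,hh) if c])
E
```

```text
t 12.6 r 0.0606 th -97.95 Ftan 1.24 Frad -0.96 Fz 0.4 w 0.0198
0.0002 -0.003 -0.0 | 0.0 0.0 0.0
0.0004 -0.006 -0.0 | 0.0 0.0 0.0
0.0007 -0.0091 -0.0 | 0.0 0.0 0.0
0.0012 -0.012 -0.0 | 0.0 0.0 0.0
0.0018 -0.015 -0.0 | 0.0 0.0 0.0
0.0026 -0.0179 -0.0 | 0.0 0.0 0.0
0.0035 -0.0208 -0.0 | 0.0 0.0 0.0
0.0046 -0.0236 -0.0 | 0.0 0.0 0.0
side [(30, 3, 30), (36, 2, 31), (42, 2, 31), (45, 2, 31), (48, 1, 30), (51, 1, 31), (54, 1, 31), (57, 5, 40), (60, 27, 39), (63, 15, 41), (66, 13, 39), (69, 17, 40), (72, 6, 40), (87, 10, 36), (90, 16, 34), (93, 15, 36), (96, 17, 37), (99, 10, 37), (102, 14, 36), (105, 15, 36), (108, 16, 36), (111, 13, 36), (114, 16, 37), (117, 12, 36), (120, 14, 37), (123, 12, 37), (126, 13, 37), (129, 13, 37), (132, 10, 36), (135, 17, 37), (138, 12, 37), (141, 14, 37), (144, 15, 38), (147, 12, 36), (150, 12, 37), (153, 14, 36), (156, 11, 36), (159, 19, 37), (162, 10, 37), (165, 17, 37), (168, 10, 36), (171, 14, 37), (174, 11, 37), (177, 14, 36), (180, 15, 37), (183, 14, 37), (186, 14, 38), (189, 13, 37), (192, 10, 37), (195, 15, 37), (198, 10, 37), (201, 12, 38), (204, 14, 
[... 584 characters left out ...]
(114, 9, 38), (117, 8, 39), (120, 11, 40), (123, 8, 39), (126, 5, 39), (129, 9, 39), (132, 10, 38), (135, 4, 38), (138, 7, 40), (141, 9, 38), (144, 8, 38), (147, 8, 39), (150, 9, 39), (153, 7, 38), (156, 9, 38), (159, 7, 38), (162, 7, 39), (165, 10, 38), (168, 5, 38), (171, 6, 39), (174, 13, 39), (177, 7, 37), (180, 12, 37), (183, 6, 39), (186, 7, 38), (189, 11, 39), (192, 6, 39), (195, 11, 37), (198, 9, 37), (201, 7, 38), (204, 10, 40), (207, 5, 40), (210, 12, 39), (213, 6, 38), (216, 11, 40), (219, 11, 39), (222, 9, 38), (225, 5, 39), (228, 8, 39), (231, 13, 38), (234, 6, 34), (240, 4, 35), (243, 8, 37), (246, 9, 38), (249, 10, 39), (252, 7, 38), (255, 12, 38), (258, 10, 37), (261, 3, 40)]
```

Emit:
{"method": "step_arm", "body": {"steps": [{"jaw": 0,"tx": 0,"ty": -0.003,"tz": 0,"ax": 0,"ay": 0,"az": 0},{"jaw": 0,"tx": 0.0004,"ty": -0.006,"tz": 0,"ax": 0,"ay": 0,"az": 0},{"jaw": 0,"tx": 0.0007,"ty": -0.009,"tz": 0,"ax": 0,"ay": 0,"az": 0},{"jaw": 0,"tx": 0.0012,"ty": -0.012,"tz": 0,"ax": 0,"ay": 0,"az": 0},{"jaw": 0,"tx": 0.0018,"ty": -0.015,"tz": 0,"ax": 0,"ay": 0,"az": 0},{"jaw": 0,"tx": 0.0026,"ty": -0.018,"tz": 0,"ax": 0,"ay": 0,"az": 0},{"jaw": 0,"tx": 0.0035,"ty": -0.021,"tz": 0,"ax": 0,"ay": 0,"az": 0},{"jaw": 0,"tx": 0.0046,"ty": -0.0235,"tz": 0,"ax": 0,"ay": 0,"az": 0}]}}

```text
time: 13.4
tool_pos: [0.4564, -0.1174, 0.0802]
ee_rot: [3.135, 0.003, 1.418]
wrist_force: [6.4, -3.0, -5.8]
width: 0.0195
```

Run:
```python
from h import *
turn(np.arange(1,9)*.05)
```

```text
t 13.4 r 0.0606 th -118.15 Ftan -7.06 Frad -0.42 Fz -5.83 w 0.0195
0.0012 -0.0028 -0.0 | 0.0 0.0 0.0
0.0024 -0.0056 -0.0 | 0.0 0.0 0.0
0.0037 -0.0083 -0.0001 | 0.0 0.0 0.0
0.0052 -0.0109 -0.0001 | 0.0 0.0 0.0
0.0068 -0.0135 -0.0001 | 0.0 0.0 0.0
0.0086 -0.0159 -0.0001 | 0.0 0.0 0.0
0.0104 -0.0183 -0.0001 | 0.0 0.0 0.0
0.0124 -0.0206 -0.0002 | 0.0 0.0 0.0
```

Emit:
{"method": "step_arm", "body": {"steps": [{"jaw": 0,"tx": 0.0012,"ty": -0.0028,"tz": 0,"ax": 0,"ay": 0,"az": 0},{"jaw": 0,"tx": 0.0024,"ty": -0.0056,"tz": 0,"ax": 0,"ay": 0,"az": 0},{"jaw": 0,"tx": 0.0037,"ty": -0.0083,"tz": 0,"ax": 0,"ay": 0,"az": 0},{"jaw": 0,"tx": 0.0052,"ty": -0.0109,"tz": 0,"ax": 0,"ay": 0,"az": 0},{"jaw": 0,"tx": 0.0068,"ty": -0.0135,"tz": 0,"ax": 0,"ay": 0,"az": 0},{"jaw": 0,"tx": 0.0086,"ty": -0.0159,"tz": 0,"ax": 0,"ay": 0,"az": 0},{"jaw": 0,"tx": 0.0104,"ty": -0.0183,"tz": 0,"ax": 0,"ay": 0,"az": 0},{"jaw": 0,"tx": 0.0124,"ty": -0.0206,"tz": 0,"ax": 0,"ay": 0,"az": 0}]}}

```text
time: 14.2
tool_pos: [0.4397, -0.1041, 0.0801]
ee_rot: [3.13, 0.007, 1.418]
wrist_force: [4.6, -4.9, -6.2]
width: 0.0196
```

Run:
```python
from h import *
turn(np.arange(1,9)*.02)
```

```text
t 14.2 r 0.0605 th -138.53 Ftan -6.75 Frad -0.18 Fz -6.23 w 0.0196
0.0008 -0.0009 -0.0 | 0.0 0.0 0.0
0.0016 -0.0018 -0.0 | 0.0 0.0 0.0
0.0024 -0.0027 -0.0 | 0.0 0.0 0.0
0.0032 -0.0036 -0.0001 | 0.0 0.0 0.0
0.0041 -0.0045 -0.0001 | 0.0 0.0 0.0
0.005 -0.0053 -0.0001 | 0.0 0.0 0.0
0.0058 -0.0061 -0.0001 | 0.0 0.0 0.0
0.0067 -0.0069 -0.0001 | 0.0 0.0 0.0
```

Emit:
{"method": "step_arm", "body": {"steps": [{"jaw": 0,"tx": 0.0008,"ty": -0.0009,"tz": 0,"ax": 0,"ay": 0,"az": 0},{"jaw": 0,"tx": 0.0016,"ty": -0.0018,"tz": 0,"ax": 0,"ay": 0,"az": 0},{"jaw": 0,"tx": 0.0024,"ty": -0.0027,"tz": 0,"ax": 0,"ay": 0,"az": 0},{"jaw": 0,"tx": 0.0032,"ty": -0.0036,"tz": 0,"ax": 0,"ay": 0,"az": 0},{"jaw": 0,"tx": 0.0041,"ty": -0.0045,"tz": 0,"ax": 0,"ay": 0,"az": 0},{"jaw": 0,"tx": 0.005,"ty": -0.0053,"tz": 0,"ax": 0,"ay": 0,"az": 0}]}}

```text
time: 14.8
tool_pos: [0.4364, -0.0999, 0.0801]
ee_rot: [3.126, 0.01, 1.417]
wrist_force: [3.8, -4.8, -6.0]
width: 0.0196
```

Run:
```python
from h import *
turn(np.arange(1,9)*.02)
```

```text
t 14.8 r 0.0604 th -143.54 Ftan -6.14 Frad -0.24 Fz -5.97 w 0.0196
0.0008 -0.0009 -0.0 | 0.0 0.0 0.0
0.0017 -0.0017 -0.0 | 0.0 0.0 0.0
0.0026 -0.0025 -0.0001 | 0.0 0.0 0.0
0.0035 -0.0033 -0.0001 | 0.0 0.0 0.0
0.0044 -0.0041 -0.0001 | 0.0 0.0 0.0
0.0054 -0.0049 -0.0001 | 0.0 0.0 0.0
0.0063 -0.0056 -0.0001 | 0.0 0.0 0.0
0.0073 -0.0063 -0.0002 | 0.0 0.0 0.0
```

Emit:
{"method": "step_arm", "body": {"steps": [{"jaw": 0,"tx": 0.0008,"ty": -0.0009,"tz": 0,"ax": 0,"ay": 0,"az": 0},{"jaw": 0,"tx": 0.0017,"ty": -0.0017,"tz": 0,"ax": 0,"ay": 0,"az": 0},{"jaw": 0,"tx": 0.0026,"ty": -0.0025,"tz": 0,"ax": 0,"ay": 0,"az": 0},{"jaw": 0,"tx": 0.0035,"ty": -0.0033,"tz": 0,"ax": 0,"ay": 0,"az": 0},{"jaw": 0,"tx": 0.0044,"ty": -0.0041,"tz": 0,"ax": 0,"ay": 0,"az": 0},{"jaw": 0,"tx": 0.0054,"ty": -0.0049,"tz": 0,"ax": 0,"ay": 0,"az": 0},{"jaw": 0,"tx": 0.0063,"ty": -0.0056,"tz": 0,"ax": 0,"ay": 0,"az": 0}]}}

```text
time: 15.5
tool_pos: [0.4328, -0.0944, 0.0801]
ee_rot: [3.124, 0.012, 1.417]
wrist_force: [3.5, -5.3, -5.7]
width: 0.0194
```

Run:
```python
from h import *
turn(np.arange(1,9)*.02)
```

```text
t 15.5 r 0.0604 th -149.8 Ftan -6.3 Frad -0.33 Fz -5.75 w 0.0194
0.0009 -0.0008 -0.0 | 0.0 0.0 0.0
0.0019 -0.0016 -0.0001 | 0.0 0.0 0.0
0.0028 -0.0023 -0.0001 | 0.0 0.0 0.0
0.0038 -0.003 -0.0001 | 0.0 0.0 0.0
0.0048 -0.0036 -0.0001 | 0.0 0.0 0.0
0.0058 -0.0043 -0.0002 | 0.0 0.0 0.0
0.0069 -0.0049 -0.0002 | 0.0 0.0 0.0
0.0079 -0.0055 -0.0002 | 0.0 0.0 0.0
```

Emit:
{"method": "step_arm", "body": {"steps": [{"jaw": 0,"tx": 0.0009,"ty": -0.0008,"tz": 0,"ax": 0,"ay": 0,"az": 0},{"jaw": 0,"tx": 0.0019,"ty": -0.0016,"tz": 0,"ax": 0,"ay": 0,"az": 0},{"jaw": 0,"tx": 0.0028,"ty": -0.0023,"tz": 0,"ax": 0,"ay": 0,"az": 0},{"jaw": 0,"tx": 0.0038,"ty": -0.003,"tz": 0,"ax": 0,"ay": 0,"az": 0},{"jaw": 0,"tx": 0.0048,"ty": -0.0036,"tz": 0,"ax": 0,"ay": 0,"az": 0},{"jaw": 0,"tx": 0.0058,"ty": -0.0043,"tz": 0,"ax": 0,"ay": 0,"az": 0}]}}

```text
time: 16.1
tool_pos: [0.4303, -0.0896, 0.0801]
ee_rot: [3.121, 0.015, 1.416]
wrist_force: [5.2, -4.7, -4.8]
width: 0.0193
```

Run:
```python
from h import *
turn(np.arange(1,9)*.02)
```

```text
t 16.1 r 0.0604 th -154.95 Ftan -6.42 Frad -2.74 Fz -4.81 w 0.0193
0.001 -0.0007 -0.0 | 0.0 0.0 0.0
0.002 -0.0014 -0.0001 | 0.0 0.0 0.0
0.003 -0.002 -0.0001 | 0.0 0.0 0.0
0.0041 -0.0026 -0.0001 | 0.0 0.0 0.0
0.0051 -0.0032 -0.0001 | 0.0 0.0 0.0
0.0062 -0.0038 -0.0002 | 0.0 0.0 0.0
0.0073 -0.0043 -0.0002 | 0.0 0.0 0.0
0.0084 -0.0048 -0.0002 | 0.0 0.0 0.0
```

Emit:
{"method": "step_arm", "body": {"steps": [{"jaw": 0,"tx": 0.001,"ty": -0.0007,"tz": 0,"ax": 0,"ay": 0,"az": 0},{"jaw": 0,"tx": 0.002,"ty": -0.0014,"tz": 0,"ax": 0,"ay": 0,"az": 0},{"jaw": 0,"tx": 0.003,"ty": -0.002,"tz": 0,"ax": 0,"ay": 0,"az": 0},{"jaw": 0,"tx": 0.0041,"ty": -0.0026,"tz": 0,"ax": 0,"ay": 0,"az": 0},{"jaw": 0,"tx": 0.0051,"ty": -0.0032,"tz": 0,"ax": 0,"ay": 0,"az": 0},{"jaw": 0,"tx": 0.0062,"ty": -0.0038,"tz": 0,"ax": 0,"ay": 0,"az": 0}]}}

```text
time: 16.7
tool_pos: [0.4283, -0.0847, 0.0801]
ee_rot: [3.118, 0.019, 1.416]
wrist_force: [3.6, -5.9, -5.3]
width: 0.0196
```

Run:
```python
from h import *
turn(np.arange(1,9)*.02)
```

```text
t 16.7 r 0.0603 th -159.94 Ftan -6.78 Frad -1.35 Fz -5.35 w 0.0196
0.001 -0.0007 -0.0 | 0.0 0.0 0.0
0.0021 -0.0013 -0.0001 | 0.0 0.0 0.0
0.0031 -0.0018 -0.0001 | 0.0 0.0 0.0
0.0042 -0.0023 -0.0001 | 0.0 0.0 0.0
0.0053 -0.0028 -0.0002 | 0.0 0.0 0.0
0.0065 -0.0033 -0.0002 | 0.0 0.0 0.0
0.0076 -0.0037 -0.0002 | 0.0 0.0 0.0
0.0087 -0.0041 -0.0003 | 0.0 0.0 0.0
```

Emit:
{"method": "step_arm", "body": {"steps": [{"jaw": 0,"tx": 0.001,"ty": -0.0007,"tz": 0,"ax": 0,"ay": 0,"az": 0},{"jaw": 0,"tx": 0.0021,"ty": -0.0013,"tz": 0,"ax": 0,"ay": 0,"az": 0},{"jaw": 0,"tx": 0.0031,"ty": -0.0018,"tz": 0,"ax": 0,"ay": 0,"az": 0},{"jaw": 0,"tx": 0.0042,"ty": -0.0023,"tz": 0,"ax": 0,"ay": 0,"az": 0},{"jaw": 0,"tx": 0.0053,"ty": -0.0028,"tz": 0,"ax": 0,"ay": 0,"az": 0}]}}

```text
time: 17.2
tool_pos: [0.4271, -0.0809, 0.0801]
ee_rot: [3.116, 0.023, 1.415]
wrist_force: [4.3, -5.9, -4.5]
width: 0.0195
```

Run:
```python
from h import *
turn(np.arange(1,9)*.02)
```

```text
t 17.2 r 0.0603 th -163.75 Ftan -6.84 Frad -2.45 Fz -4.5 w 0.0195
0.001 -0.0007 -0.0 | 0.0 0.0 0.0
0.0021 -0.0012 -0.0001 | 0.0 0.0 0.0
0.0032 -0.0016 -0.0001 | 0.0 0.0 0.0
0.0044 -0.0021 -0.0002 | 0.0 0.0 0.0
0.0055 -0.0025 -0.0002 | 0.0 0.0 0.0
0.0067 -0.0029 -0.0002 | 0.0 0.0 0.0
0.0078 -0.0032 -0.0003 | 0.0 0.0 0.0
0.009 -0.0036 -0.0003 | 0.0 0.0 0.0
```

Emit:
{"method": "step_arm", "body": {"steps": [{"jaw": 0,"tx": 0.001,"ty": -0.0006,"tz": 0,"ax": 0,"ay": 0,"az": 0},{"jaw": 0,"tx": 0.0021,"ty": -0.0012,"tz": 0,"ax": 0,"ay": 0,"az": 0},{"jaw": 0,"tx": 0.0032,"ty": -0.0016,"tz": 0,"ax": 0,"ay": 0,"az": 0},{"jaw": 0,"tx": 0.0044,"ty": -0.0021,"tz": 0,"ax": 0,"ay": 0,"az": 0},{"jaw": 0,"tx": 0.0055,"ty": -0.0025,"tz": 0,"ax": 0,"ay": 0,"az": 0}]}}

```text
time: 17.7
tool_pos: [0.4261, -0.077, 0.08]
ee_rot: [3.114, 0.026, 1.414]
wrist_force: [4.5, -6.1, -5.9]
width: 0.0194
```

Run:
```python
from h import *
turn(np.arange(1,9)*.02)
```

```text
t 17.7 r 0.0603 th -167.57 Ftan -6.95 Frad -3.1 Fz -5.9 w 0.0194
0.001 -0.0006 -0.0 | 0.0 0.0 0.0
0.0022 -0.0011 -0.0001 | 0.0 0.0 0.0
0.0033 -0.0014 -0.0001 | 0.0 0.0 0.0
0.0045 -0.0018 -0.0002 | 0.0 0.0 0.0
0.0056 -0.0021 -0.0002 | 0.0 0.0 0.0
0.0068 -0.0024 -0.0002 | 0.0 0.0 0.0
0.008 -0.0027 -0.0003 | 0.0 0.0 0.0
0.0092 -0.003 -0.0003 | 0.0 0.0 0.0
```

Emit:
{"method": "step_arm", "body": {"steps": [{"jaw": 0,"tx": 0.001,"ty": -0.0006,"tz": 0,"ax": 0,"ay": 0,"az": 0},{"jaw": 0,"tx": 0.0022,"ty": -0.0011,"tz": 0,"ax": 0,"ay": 0,"az": 0},{"jaw": 0,"tx": 0.0033,"ty": -0.0014,"tz": 0,"ax": 0,"ay": 0,"az": 0},{"jaw": 0,"tx": 0.0045,"ty": -0.0018,"tz": 0,"ax": 0,"ay": 0,"az": 0},{"jaw": 0,"tx": 0.0056,"ty": -0.0021,"tz": 0,"ax": 0,"ay": 0,"az": 0}]}}

```text
time: 18.2
tool_pos: [0.4255, -0.073, 0.08]
ee_rot: [3.112, 0.03, 1.413]
wrist_force: [4.4, -7.4, -4.8]
width: 0.0195
```

Run:
```python
from h import *
turn(np.arange(1,9)*.02)
```

```text
t 18.2 r 0.0602 th -171.39 Ftan -7.95 Frad -3.2 Fz -4.81 w 0.0195
0.0011 -0.0006 -0.0001 | 0.0 0.0 0.0
0.0022 -0.001 -0.0001 | 0.0 0.0 0.0
0.0034 -0.0013 -0.0001 | 0.0 0.0 0.0
0.0046 -0.0016 -0.0002 | 0.0 0.0 0.0
0.0058 -0.0018 -0.0002 | 0.0 0.0 0.0
0.0069 -0.002 -0.0003 | 0.0 0.0 0.0
0.0081 -0.0023 -0.0003 | 0.0 0.0 0.0
0.0093 -0.0024 -0.0004 | 0.0 0.0 0.0
```

Emit:
{"method": "step_arm", "body": {"steps": [{"jaw": 0,"tx": 0.0011,"ty": -0.0006,"tz": 0,"ax": 0,"ay": 0,"az": 0},{"jaw": 0,"tx": 0.0022,"ty": -0.001,"tz": 0,"ax": 0,"ay": 0,"az": 0},{"jaw": 0,"tx": 0.0034,"ty": -0.0013,"tz": 0,"ax": 0,"ay": 0,"az": 0}]}}

```text
time: 18.5
tool_pos: [0.4252, -0.0713, 0.08]
ee_rot: [3.11, 0.033, 1.413]
wrist_force: [3.4, -8.2, -4.3]
width: 0.0195
```

Run:
```python
from h import *
turn(np.arange(1,6)*.02)
```

```text
t 18.5 r 0.0602 th -173.05 Ftan -8.52 Frad -2.43 Fz -4.27 w 0.0195
0.0011 -0.0006 -0.0001 | 0.0 0.0 0.0
0.0023 -0.0009 -0.0001 | 0.0 0.0 0.0
0.0034 -0.0012 -0.0002 | 0.0 0.0 0.0
0.0046 -0.0014 -0.0002 | 0.0 0.0 0.0
0.0058 -0.0017 -0.0002 | 0.0 0.0 0.0
```

Emit:
{"method": "step_arm", "body": {"steps": [{"jaw": 0,"tx": 0.0011,"ty": -0.0006,"tz": 0,"ax": 0,"ay": 0,"az": 0},{"jaw": 0,"tx": 0.0023,"ty": -0.0009,"tz": 0,"ax": 0,"ay": 0,"az": 0},{"jaw": 0,"tx": 0.0034,"ty": -0.0012,"tz": 0,"ax": 0,"ay": 0,"az": 0}]}}

```text
time: 18.8
tool_pos: [0.4251, -0.0696, 0.08]
ee_rot: [3.108, 0.037, 1.412]
wrist_force: [4.9, -6.6, -4.4]
width: 0.0197
```

Run:
```python
from h import *
turn(np.arange(1,6)*.02)
```

```text
t 18.8 r 0.0602 th -174.69 Ftan -7.0 Frad -4.29 Fz -4.36 w 0.0197
0.0011 -0.0006 -0.0001 | 0.0 0.0 0.0
0.0023 -0.0009 -0.0001 | 0.0 0.0 0.0
0.0035 -0.0011 -0.0002 | 0.0 0.0 0.0
0.0046 -0.0013 -0.0002 | 0.0 0.0 0.0
0.0058 -0.0015 -0.0003 | 0.0 0.0 0.0
```

Emit:
{"method": "step_arm", "body": {"steps": [{"jaw": 0,"tx": 0.0011,"ty": -0.0006,"tz": 0,"ax": 0,"ay": 0,"az": 0},{"jaw": 0,"tx": 0.0023,"ty": -0.0009,"tz": 0,"ax": 0,"ay": 0,"az": 0},{"jaw": 0,"tx": 0.0035,"ty": -0.0011,"tz": 0,"ax": 0,"ay": 0,"az": 0},{"jaw": 0,"tx": 0.0046,"ty": -0.0013,"tz": 0,"ax": 0,"ay": 0,"az": 0}]}}

```text
time: 19.2
tool_pos: [0.4249, -0.0668, 0.08]
ee_rot: [3.107, 0.041, 1.411]
wrist_force: [2.8, -8.0, -2.9]
width: 0.0196
```

Run:
```python
from h import *
turn(np.arange(1,6)*.02)
```

```text
t 19.2 r 0.0601 th -177.35 Ftan -8.15 Frad -2.38 Fz -2.89 w 0.0196
0.0011 -0.0006 -0.0001 | 0.0 0.0 0.0
0.0023 -0.0008 -0.0001 | 0.0 0.0 0.0
0.0035 -0.001 -0.0002 | 0.0 0.0 0.0
0.0047 -0.0011 -0.0002 | 0.0 0.0 0.0
0.0059 -0.0013 -0.0003 | 0.0 0.0 0.0
```

Emit:
{"method": "step_arm", "body": {"steps": [{"jaw": 0,"tx": 0.0011,"ty": -0.0006,"tz": 0,"ax": 0,"ay": 0,"az": 0},{"jaw": 0,"tx": 0.0023,"ty": -0.0008,"tz": 0,"ax": 0,"ay": 0,"az": 0},{"jaw": 0,"tx": 0.0035,"ty": -0.001,"tz": 0,"ax": 0,"ay": 0,"az": 0},{"jaw": 0,"tx": 0.0047,"ty": -0.0011,"tz": 0,"ax": 0,"ay": 0,"az": 0}]}}

```text
time: 19.6
tool_pos: [0.4249, -0.064, 0.08]
ee_rot: [3.105, 0.045, 1.41]
wrist_force: [3.6, -6.2, -3.6]
width: 0.0195
```

Run:
```python
from h import *
turn(np.arange(1,6)*.02)
```

```text
t 19.6 r 0.0601 th -179.98 Ftan -6.2 Frad -3.59 Fz -3.63 w 0.0195
0.0011 -0.0005 -0.0001 | 0.0 0.0 0.0
0.0023 -0.0007 -0.0001 | 0.0 0.0 0.0
0.0035 -0.0008 -0.0002 | 0.0 0.0 0.0
0.0047 -0.0009 -0.0002 | 0.0 0.0 0.0
0.0059 -0.001 -0.0003 | 0.0 0.0 0.0
```

```bash
cat >> h.py <<'E'
def bed():
    yh=np.array([-.184,.983,0])
    for n in("side","scene","wrist"):
        if n=="wrist": im,d,C=wristcloud()
        else: im,d=snapshot(n);C=cloud(n,d)
        s=(C-axis)@yh;l=(C-axis)@np.array([.983,.184,0])
        k=(d>0)&(abs(l)<.015)&(C[...,2]>.031)&(C[...,2]<.046)&(s>.04)&(s<.275)
        g=im.astype(int).mean(-1);b=np.arange(.04,.275,.003);out=[]
        for a in b:
            q=k&(s>=a)&(s<a+.003)
            if q.sum()>1:out.append((round(a*1000),int(np.median(g[q])),round(float(np.median(C[q][:,2]))*1000)))
        print(n,[x for x in out if not(125<x[0]<220)])
    return im
E
python3 - <<'E'
from h import *
im=bed();cv2.imwrite("pics/w7.png",im[:,:,::-1])
E
```

```text
side [(91, 63, 40), (94, 97, 40), (97, 128, 37), (100, 135, 38), (103, 109, 35), (220, 143, 37), (223, 143, 36), (226, 142, 38), (229, 141, 37), (232, 141, 37), (235, 141, 37), (238, 135, 37), (241, 113, 37), (244, 63, 35), (247, 54, 36), (250, 58, 36), (253, 68, 38), (256, 64, 35), (259, 87, 35), (262, 108, 35)]
scene [(55, 176, 34), (70, 191, 32), (76, 117, 39), (79, 91, 40), (82, 88, 40), (85, 86, 41), (88, 87, 39), (91, 85, 41), (94, 158, 39), (97, 213, 38), (100, 212, 38), (103, 212, 39), (106, 214, 37), (109, 212, 38), (112, 213, 37), (115, 211, 38), (118, 212, 41), (121, 212, 40), (124, 212, 40), (220, 211, 39), (223, 210, 38), (226, 209, 39), (229, 207, 38), (232, 208, 39), (235, 207, 37), (238, 177, 34), (241, 105, 36), (244, 85, 35), (247, 85, 36), (250, 86, 38), (253, 100, 39), (256, 96, 38), (259, 88, 36)]
wrist [(79, 61, 40), (82, 73, 41), (85, 72, 41), (88, 74, 41), (91, 77, 40), (94, 91, 39), (97, 170, 37), (100, 171, 37), (103, 171, 37), (106, 171, 37), (109, 171, 37), (112, 170, 37), (115, 170, 37), (118, 169, 37), (121, 169, 37), (124, 169, 37)]
```

View pics/w7.png

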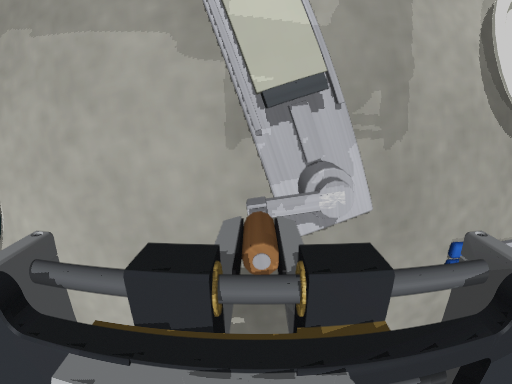

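Emit:
{"method": "step_arm", "body": {"steps": [{"jaw": 0,"tx": 0.0011,"ty": -0.0005,"tz": 0,"ax": 0,"ay": 0,"az": 0},{"jaw": 0,"tx": 0.0023,"ty": -0.0007,"tz": 0,"ax": 0,"ay": 0,"az": 0},{"jaw": 0,"tx": 0.0035,"ty": -0.0008,"tz": 0,"ax": 0,"ay": 0,"az": 0},{"jaw": 0,"tx": 0.0047,"ty": -0.0009,"tz": 0,"ax": 0,"ay": 0,"az": 0}]}}

```text
time: 20.15
tool_pos: [0.425, -0.0611, 0.08]
ee_rot: [3.104, 0.048, 1.409]
wrist_force: [1.8, -7.8, -3.4]
width: 0.0196
```

Run:
```python
from h import *
turn(np.arange(1,6)*.02)
```

```text
t 20.15 r 0.0601 th 177.27 Ftan -7.66 Frad -2.15 Fz -3.36 w 0.0196
0.0012 -0.0005 -0.0001 | 0.0 0.0 0.0
0.0024 -0.0006 -0.0001 | 0.0 0.0 0.0
0.0036 -0.0007 -0.0002 | 0.0 0.0 0.0
0.0048 -0.0008 -0.0003 | 0.0 0.0 0.0
0.006 -0.0008 -0.0003 | 0.0 0.0 0.0
```

Emit:
{"method": "step_arm", "body": {"steps": [{"jaw": 0,"tx": 0.0012,"ty": -0.0005,"tz": 0,"ax": 0,"ay": 0,"az": 0},{"jaw": 0,"tx": 0.0024,"ty": -0.0006,"tz": 0,"ax": 0,"ay": 0,"az": 0},{"jaw": 0,"tx": 0.0036,"ty": -0.0007,"tz": 0,"ax": 0,"ay": 0,"az": 0}]}}

```text
time: 20.45
tool_pos: [0.4251, -0.0596, 0.08]
ee_rot: [3.103, 0.053, 1.409]
wrist_force: [3.2, -7.5, -3.2]
width: 0.0194
```

Run:
```python
from h import *
turn(np.arange(1,6)*.02)
```

```text
t 20.45 r 0.06 th 175.79 Ftan -7.27 Frad -3.77 Fz -3.23 w 0.0194
0.0012 -0.0006 -0.0001 | 0.0 0.0 0.0
0.0024 -0.0006 -0.0001 | 0.0 0.0 0.0
0.0036 -0.0007 -0.0002 | 0.0 0.0 0.0
0.0048 -0.0007 -0.0003 | 0.0 0.0 0.0
0.006 -0.0007 -0.0003 | 0.0 0.0 0.0
```

Emit:
{"method": "step_arm", "body": {"steps": [{"jaw": 0,"tx": 0.0012,"ty": -0.0003,"tz": 0,"ax": 0,"ay": 0,"az": 0},{"jaw": 0,"tx": 0.0024,"ty": -0.0003,"tz": 0,"ax": 0,"ay": 0,"az": 0},{"jaw": 0,"tx": 0.0036,"ty": -0.0003,"tz": 0,"ax": 0,"ay": 0,"az": 0},{"jaw": 0,"tx": 0.0048,"ty": -0.0003,"tz": 0,"ax": 0,"ay": 0,"az": 0}]}}

```text
time: 20.85
tool_pos: [0.4255, -0.057, 0.08]
ee_rot: [3.102, 0.057, 1.408]
wrist_force: [3.2, -7.7, -1.5]
width: 0.0194
```

Run:
```python
from h import *
turn(np.arange(1,6)*.02)
```

```text
t 20.85 r 0.0599 th 173.28 Ftan -7.23 Frad -4.05 Fz -1.46 w 0.0194
0.0012 -0.0006 -0.0001 | 0.0 0.0 0.0
0.0024 -0.0006 -0.0002 | 0.0 0.0 0.0
0.0036 -0.0006 -0.0002 | 0.0 0.0 0.0
0.0048 -0.0006 -0.0003 | 0.0 0.0 0.0
0.006 -0.0005 -0.0004 | 0.0 0.0 0.0
```

Emit:
{"method": "step_arm", "body": {"steps": [{"jaw": 0,"tx": 0.0012,"ty": -0.0003,"tz": 0,"ax": 0,"ay": 0,"az": 0},{"jaw": 0,"tx": 0.0024,"ty": -0.0003,"tz": 0,"ax": 0,"ay": 0,"az": 0},{"jaw": 0,"tx": 0.0036,"ty": -0.0003,"tz": 0,"ax": 0,"ay": 0,"az": 0},{"jaw": 0,"tx": 0.0048,"ty": -0.0003,"tz": 0,"ax": 0,"ay": 0,"az": 0}]}}

```text
time: 21.25
tool_pos: [0.4258, -0.0546, 0.0801]
ee_rot: [3.102, 0.062, 1.407]
wrist_force: [2.3, -8.0, -1.9]
width: 0.0197
```

Run:
```python
from h import *
turn(np.arange(1,6)*.02)
```

```text
t 21.25 r 0.0599 th 171.01 Ftan -7.55 Frad -3.48 Fz -1.92 w 0.0197
0.0012 -0.0006 -0.0001 | 0.0 0.0 0.0
0.0024 -0.0006 -0.0002 | 0.0 0.0 0.0
0.0036 -0.0005 -0.0002 | 0.0 0.0 0.0
0.0048 -0.0004 -0.0003 | 0.0 0.0 0.0
0.006 -0.0003 -0.0004 | 0.0 0.0 0.0
```

Emit:
{"method": "step_arm", "body": {"steps": [{"jaw": 0,"tx": 0.0012,"ty": -0.0003,"tz": 0,"ax": 0,"ay": 0,"az": 0},{"jaw": 0,"tx": 0.0024,"ty": -0.0003,"tz": 0,"ax": 0,"ay": 0,"az": 0},{"jaw": 0,"tx": 0.0036,"ty": -0.0002,"tz": 0,"ax": 0,"ay": 0,"az": 0},{"jaw": 0,"tx": 0.0048,"ty": -0.0001,"tz": 0,"ax": 0,"ay": 0,"az": 0}]}}

```text
time: 21.65
tool_pos: [0.4262, -0.053, 0.0801]
ee_rot: [3.102, 0.068, 1.406]
wrist_force: [2.0, -10.6, -3.3]
width: 0.0195
```

Run:
```python
from h import *
turn(np.arange(1,6)*.02);bed()
```

```text
t 21.65 r 0.0598 th 169.37 Ftan -10.07 Frad -3.93 Fz -3.32 w 0.0195
0.0012 -0.0006 -0.0001 | 0.0 0.0 0.0
0.0024 -0.0006 -0.0002 | 0.0 0.0 0.0
0.0036 -0.0005 -0.0003 | 0.0 0.0 0.0
0.0048 -0.0004 -0.0003 | 0.0 0.0 0.0
0.006 -0.0002 -0.0004 | 0.0 0.0 0.0
side [(112, 133, 37), (115, 144, 36), (118, 122, 37), (121, 126, 36), (124, 99, 35), (220, 143, 38), (223, 142, 36), (226, 142, 37), (229, 142, 37), (232, 141, 37), (235, 140, 38), (238, 138, 37), (241, 129, 36), (244, 94, 36), (247, 67, 35), (250, 55, 36), (253, 54, 37), (256, 69, 37), (259, 84, 35), (262, 103, 35)]
scene [(40, 197, 32), (43, 191, 33), (46, 197, 35), (73, 193, 34), (79, 110, 35), (82, 90, 40), (85, 87, 43), (88, 85, 41), (91, 88, 41), (94, 88, 40), (97, 195, 40), (100, 213, 39), (103, 213, 37), (106, 213, 38), (109, 212, 38), (112, 212, 39), (115, 212, 38), (118, 212, 36), (121, 213, 39), (124, 211, 38), (220, 211, 38), (223, 211, 39), (226, 210, 37), (229, 209, 39), (232, 209, 37), (235, 210, 38), (238, 208, 38), (241, 161, 39), (244, 100, 38), (247, 86, 37), (250, 84, 38), (253, 84, 36), (256, 85, 37), (259, 76, 36)]
wrist [(76, 154, 31), (82, 67, 40), (85, 73, 41), (88, 71, 41), (91, 73, 41), (94, 75, 40), (97, 159, 37), (100, 169, 37), (103, 170, 37), (106, 170, 37), (109, 170, 37), (112, 170, 37), (115, 169, 37), (118, 169, 37), (121, 169, 37), (124, 169, 37)]
```

Emit:
{"method": "step_arm", "body": {"steps": [{"jaw": 0,"tx": 0.0012,"ty": -0.0003,"tz": 0,"ax": 0,"ay": 0,"az": 0},{"jaw": 0,"tx": 0.0024,"ty": -0.0003,"tz": 0,"ax": 0,"ay": 0,"az": 0},{"jaw": 0,"tx": 0.0036,"ty": -0.0003,"tz": 0,"ax": 0,"ay": 0,"az": 0}]}}

```text
time: 22.1
tool_pos: [0.4263, -0.0526, 0.0801]
ee_rot: [3.101, 0.075, 1.405]
wrist_force: [2.3, -11.2, -3.0]
width: 0.0194
```

Run:
```python
from h import *
turn(np.arange(1,6)*.02)
```

```text
t 22.1 r 0.0598 th 169.02 Ftan -10.6 Frad -4.41 Fz -3.05 w 0.0194
0.0012 -0.0006 -0.0001 | 0.0 0.0 0.0
0.0024 -0.0006 -0.0002 | 0.0 0.0 0.0
0.0036 -0.0005 -0.0003 | 0.0 0.0 0.0
0.0048 -0.0004 -0.0004 | 0.0 0.0 0.0
0.006 -0.0002 -0.0005 | 0.0 0.0 0.0
```

Emit:
{"method": "step_arm", "body": {"steps": [{"jaw": 0,"tx": 0.0012,"ty": -0.0003,"tz": 0,"ax": 0,"ay": 0,"az": 0},{"jaw": 0,"tx": 0.0024,"ty": -0.0003,"tz": 0,"ax": 0,"ay": 0,"az": 0},{"jaw": 0,"tx": 0.0036,"ty": -0.0003,"tz": 0,"ax": 0,"ay": 0,"az": 0},{"jaw": 0,"tx": 0.0044,"ty": -0.0003,"tz": 0,"ax": 0,"ay": 0,"az": 0}]}}

```text
time: 22.5
tool_pos: [0.4264, -0.052, 0.0802]
ee_rot: [3.1, 0.083, 1.403]
wrist_force: [2.0, -11.6, -2.8]
width: 0.0194
```

Run:
```python
from h import *
turn(np.arange(1,6)*.02)
```

```text
t 22.5 r 0.0598 th 168.37 Ftan -10.99 Frad -4.3 Fz -2.78 w 0.0194
0.0012 -0.0007 -0.0001 | 0.0 0.0 0.0
0.0024 -0.0006 -0.0002 | 0.0 0.0 0.0
0.0036 -0.0005 -0.0003 | 0.0 0.0 0.0
0.0048 -0.0003 -0.0004 | 0.0 0.0 0.0
0.006 -0.0002 -0.0005 | 0.0 0.0 0.0
```

Emit:
{"method": "step_arm", "body": {"steps": [{"jaw": 0,"tx": 0.0012,"ty": -0.0003,"tz": 0,"ax": 0,"ay": 0,"az": 0},{"jaw": 0,"tx": 0.0024,"ty": -0.0003,"tz": 0,"ax": 0,"ay": 0,"az": 0},{"jaw": 0,"tx": 0.0036,"ty": -0.0003,"tz": 0,"ax": 0,"ay": 0,"az": 0},{"jaw": 0,"tx": 0.0046,"ty": -0.0003,"tz": 0,"ax": 0,"ay": 0,"az": 0}]}}

```text
time: 22.9
tool_pos: [0.4266, -0.0514, 0.0802]
ee_rot: [3.1, 0.092, 1.402]
wrist_force: [1.9, -12.2, -3.1]
width: 0.0195
```

Run:
```python
from h import *
turn(np.arange(1,6)*.02)
```

```text
t 22.9 r 0.0598 th 167.83 Ftan -11.49 Frad -4.41 Fz -3.15 w 0.0195
0.0012 -0.0007 -0.0001 | 0.0 0.0 0.0
0.0024 -0.0006 -0.0002 | 0.0 0.0 0.0
0.0036 -0.0005 -0.0004 | 0.0 0.0 0.0
0.0048 -0.0003 -0.0005 | 0.0 0.0 0.0
0.006 -0.0001 -0.0006 | 0.0 0.0 0.0
```

Resistance has risen to 11.5 N against about 7.2 N free. That is roughly 4.3 N above free, inside the snug window. I'll let go and retreat upward.

Emit:
{"method": "step_arm", "body": {"steps": [{"jaw": 0.3,"tx": 0,"ty": 0,"tz": 0,"ax": 0,"ay": 0,"az": 0},{"jaw": 0.5,"tx": 0,"ty": 0,"tz": 0,"ax": 0,"ay": 0,"az": 0},{"jaw": 0.5,"tx": 0,"ty": 0,"tz": 0,"ax": 0,"ay": 0,"az": 0},{"jaw": 0.5,"tx": 0,"ty": 0,"tz": 0,"ax": 0,"ay": 0,"az": 0},{"jaw": 0.5,"tx": 0,"ty": 0,"tz": -0.02,"ax": 0,"ay": 0,"az": 0},{"jaw": 0.5,"tx": 0,"ty": 0,"tz": -0.05,"ax": 0,"ay": 0,"az": 0},{"jaw": 0.5,"tx": 0,"ty": 0,"tz": -0.09,"ax": 0,"ay": 0,"az": 0},{"jaw": 0.5,"tx": 0,"ty": 0,"tz": -0.12,"ax": 0,"ay": 0,"az": 0}]}}

```text
time: 23.7
tool_pos: [0.4237, -0.0393, 0.202]
ee_rot: [3.098, 0.091, 1.402]
wrist_force: [0.8, 0.3, -0.2]
width: 0.0472
```

Run:
```python
from h import *
o=get_obs();print(o["tool_pos"],o["wrist_force"])
th=np.radians(167.8);n=np.array([np.cos(th),np.sin(th),0]);t=np.array([-n[1],n[0],0])
for nm in("wrist","side","scene"):
    if nm=="wrist": im,d,C=wristcloud();W=im
    else: im,d=snapshot(nm);C=cloud(nm,d)
    hsv=cv2.cvtColor(im,cv2.COLOR_RGB2HSV);b=axis+.06*n
    m=(hsv[...,0]<20)&(hsv[...,1]>110)&(d>0)&(np.linalg.norm(C-b,axis=-1)<.09);X=C[m]-axis
    if len(X)<10:print(nm,len(X));continue
    r=X@n;l=X@t;z=X[:,2];print(nm,len(X))
    for a in np.arange(.01,.07,.01):
        k=(z>a)&(z<a+.01)
        if k.sum()>3:print("  z",a.round(2),k.sum(),"r",np.percentile(r[k],[5,50,95]).round(4),"l",np.percentile(l[k],[5,50,95]).round(4))
    if nm!="wrist":cv2.imwrite(f"pics/{nm}9.png",im[:,:,::-1])
bed()
cv2.imwrite("pics/w9.png",W[:,:,::-1])
s=cv2.imread("pics/side9.png")[170:265,170:310];s=cv2.resize(s,(565,384));cv2.imwrite("pics/f9.png",cv2.resize(cv2.hconcat([W[:,100:420,::-1],s]),(800,347)))
```

```text
[ 0.42368393 -0.03928471  0.20196745] [ 0.75811207  0.33383453 -0.15039325]
wrist 463
  z 0.01 8 r [0.0555 0.0589 0.063 ] l [-0.0133 -0.0126 -0.0118]
  z 0.02 43 r [0.0534 0.0614 0.0682] l [-0.0132 -0.0122 -0.0089]
  z 0.03 52 r [0.0538 0.0622 0.0688] l [-0.0133 -0.0122 -0.0076]
  z 0.04 59 r [0.0532 0.0621 0.0693] l [-0.0133 -0.0121 -0.0064]
  z 0.05 64 r [0.0535 0.0616 0.0685] l [-0.0135 -0.0121 -0.0083]
  z 0.06 237 r [0.0521 0.0601 0.068 ] l [-0.0122 -0.0055  0.0039]
side 90
  z 0.01 7 r [0.0641 0.0679 0.0698] l [-0.0003  0.0045  0.0061]
  z 0.02 13 r [0.0605 0.0679 0.0707] l [0.0007 0.0053 0.0066]
  z 0.03 16 r [0.0615 0.0667 0.0713] l [0.0014 0.0051 0.0077]
  z 0.04 14 r [0.0613 0.0667 0.0715] l [-0.0023  0.0047  0.0078]
  z 0.05 23 r [0.0607 0.0671 0.0708] l [-0.0109  0.0047  0.0071]
  z 0.06 17 r [0.0583 0.0665 0.0704] l [-0.0103  0.0006  0.0056]
scene 47
  z 0.02 9 r [0.0524 0.0577 0.0644] l [-0.012  -0.0087 -0.0038]
  z 0.03 8 r [0.0525 0.059  0.0659] l [-0.0112 -0.0086 -0.005 ]
  z 0.04 9 r [0.0515 0.057  0.0627] l [-0.012  -0.0094 -0.0067]
  z 0.05 7 r [0.0502 0.0559 0.06
[... 742 characters left out ...]
, 38), (103, 210, 37), (106, 215, 39), (109, 212, 37), (112, 210, 40), (115, 209, 38), (118, 208, 39), (121, 210, 38), (124, 209, 35), (220, 209, 36), (223, 206, 38), (226, 207, 39), (229, 208, 39), (232, 206, 38), (235, 206, 38), (238, 207, 38), (241, 166, 37), (244, 101, 39), (247, 84, 39), (250, 82, 38), (253, 82, 37), (256, 82, 38), (259, 71, 37)]
wrist [(46, 177, 31), (82, 79, 41), (85, 82, 40), (88, 77, 41), (91, 74, 41), (94, 75, 40), (97, 155, 37), (100, 170, 37), (103, 171, 37), (106, 171, 37), (109, 171, 37), (112, 171, 37), (115, 171, 37), (118, 171, 37), (121, 170, 37), (124, 170, 37), (220, 170, 37), (223, 170, 37), (226, 169, 37), (229, 169, 37), (232, 169, 37), (235, 168, 36)]
```

View pics/f9.png

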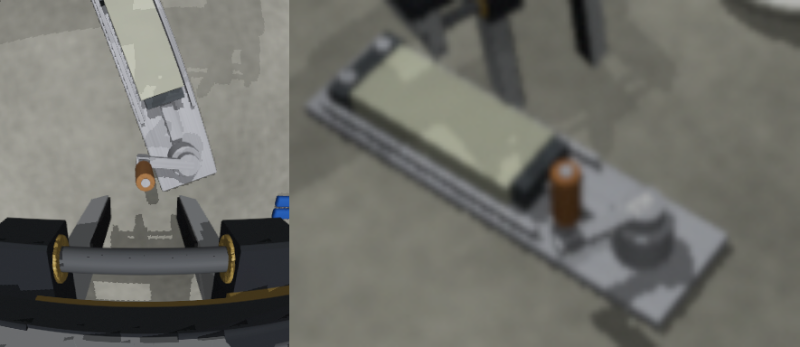

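```bash
python3 -c "
from bench import *
print(close_job())"
```

```text
the job is handed in; nothing more can be done
None
```

The stone is clamped between jaw and end block, the crank handle stands upright, and the job is handed in at about 24 s of the 64 s allowed. The hand-in gave no verdict.

- **Unfolding:** My first grips on the handle missed and closed just over the top of it. The real fingertips sit about 26 mm further back than the stated tool position. After correcting for that I gripped the handle and swung it up until it met its stop, where the outward pull reached about 12 N.
- **Clamping:** I turned the crank clockwise by the handle for about 1.65 rad. Free turning took about 7.2 N (readings ranged from 6.1 to 8.5 N). The force then climbed to 10.1 and finally 11.5 N, and I stopped there. That is about 4.3 N above free, inside the 3 to 6 N snug range.
- **Last checks:**
  - The cameras show no gap at either end of the stone.
  - The handle stands vertical to within about 1–2°, which is the measuring noise.
  - The arm has backed off and is open above the handle, with no contact force.
- **Disagreements:**
  - I had estimated 1.2 rad of turning from the camera gaps, but it took about 1.65 rad.
  - The tool tilted about 0.09 rad under load, so its measured angle fell a few degrees short of the crank's real one. I relied on the force readings for the stopping point.

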